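# Key on the probe unit and hold the probe on the ringed boss

## Robot

A 7-joint arm with a two-finger parallel gripper is mounted at the origin on the work surface. World frame = base frame: x ahead of the robot, y to its left, z up, the work surface at z = 0. Lengths are in m, angles in rad, forces in N, time in s.
With the tool pointing down it reaches from about 0.35 to 0.9 m from the base axis. Payload 8.1 kg.
Tool frame: the origin (TCP) lies on the centre line of the jaws, within the pads' length; the fingertips stand 25 mm ahead of it and the grasp point (between the pads) lies 6 mm ahead of it; z points along the fingers, y is the direction in which the jaws open and shut (so a half turn about z gives the same grasp; the last joint's range is limited). The gripper opens to 85 mm and grips with 20 to 120 N. Pads are 22 mm wide; open, the fingers measure 114 mm over their backs; the gripper's body (76 mm by 85 mm) begins 54 mm behind the grasp point. The pads swing forward as they close: fully open they stand 13 mm farther back than shut.
Start: joints at [1.07, 0.434, 0.025, 1.573, -0.012, 1.134, -0.075], TCP at [0.242, -0.576, 0.256] pointing down, gripper open.
Joint ranges: [-2.62, 2.62], [-0.44, 2.09], [-1.27, 1.32], [0.08, 2.57], [-1.32, 4.46], [0.12, 2], [-2.74, 2.74]. Speed limits (rad/s): [2.22, 2.22, 3.01, 3.01, 3.14, 3.14, 3.14].

## Interface

Orientations are given as [roll, pitch, yaw] about the fixed x, y, z axes, in that order (R = Rz(yaw) Ry(pitch) Rx(roll)).
In Python, from workcell import sensors, vision, finish_job gives the robot as it stands.
- The arm moves only by the tool apply_moves, never from a script. Its argument "increments" is a list of rows, each an object with "turn": the turn, a rotation vector about the tool's x, y, z in degrees, a list of three; "slide": the shift along the tool's x, y, z in mm, a list of three; "fingers": the closure, from 0 (fully open) to 1 (shut). A call has 1 to 8 rows; each row is the pose to reach, as a shift and turn from the pose measured when the call began, along the tool's axes at that moment; what a row does not reach only later rows make up. A row lasts 1/12 s, in which the tool goes at most 41.7 mm and 7.16 degrees, less where a joint would pass 70% of its speed; a pose out of reach is approached as far as the arm can. A call with a gripper value outside its range is refused whole. The fingers move at their own pace and stop on an object; the grip force is fixed at half the most. Time passes only in rows, so rows that repeat a pose let the fingers close. It gives the time, the measured TCP pose, the force and the opening at its end, in the units of the state.
- sensors.observe(): the state, without advancing time (a new reading comes with each control period).
- vision.snapshot(name): name is "scene" or "top" or "wrist"; returns a dict with "img" (384x512x3 uint8, red, green, blue), "intrinsics" (3x3 intrinsics, pixels), "rvec" (rotation vector, rad) and "tvec" (3), from world to camera coordinates, as OpenCV has them; the wrist camera has in their place "tool_from_camera" (4x4, takes a point from camera to tool coordinates, whose origin is the TCP and whose axes are the flange's). Camera axes: x right, y down, z forward; pixel columns grow to the right and rows downward; lengths in m; the calibration is good to about 2 mm. A picture is of the moment at which its call begins: read the wrist's pose just before it. There is no depth.
- finish_job(): hands the job in, once; it reports no verdict.
The state is a dict: "clock": time; "joint_pos": joint angles; "dq": joint speeds; "joint_efforts": joint torques, N m; "position": TCP position; "tool_rot": TCP orientation; "ft_force": force on the tool from outside, world axes, zero at the start; "ft_torque": the same for the moment, N m; "gripper_width": finger opening in m.
Only numpy, scipy, OpenCV 4.12 (cv2) and the standard library are available. Lean on these libraries where they do the work, as an engineer would, in place of code of your own. Each camera call takes 0.05 s, during which the arm holds its last target.

## Task

Switch on the probe unit: put its key all the way into the slot of the round key switch, turn it clockwise to the stop and leave it in, turned. Then take the sprung probe out of its stand and hold it upright with its nose inside the engraved ring on the bracket, pressing lightly so that the nose is pushed about half-way in. Finish while still holding it there, and leave the mug, mouse and stapler where they are.

Things in the scene. Friction and masses are not known exactly. Their poses are not given: they have to be found in the camera images.
- key_grip (a point): Key, loose, upright in a small wooden block, collar on the block's top. Black flat bow 28 mm wide (own x), 10 mm thick (own y), its top 44 mm above the collar's underside. Steel collar 28 x 16 mm (x, y), 6 mm high; the blade is below it. This point: on the axis, in the bow, 27 mm above the collar's underside, 49 mm above the blade's end. z up. About 40 g; works either way round (half a turn).
- key_tip (a point): End of the key's steel blade, on its axis, 49 mm below key_grip; axes as the key's. The blade under the collar is 14 mm (x) by 5 mm (y) and 22 mm long, its last 3 mm narrowed to 11 x 2.5 mm.
- slot (a point): Centre of the slot's mouth in the flat top of the round steel key switch (40 mm diameter, 26 mm high) on the grey unit, 86 mm above the desk. Slot 16 mm long (own x), 7 mm wide (y), 24 mm deep straight down; it turns with the switch about z. Key fully in: collar on this top, key_grip 27 mm above this point. The key has about 0.13 rad of play before the switch follows.
- key_switch (a joint): Angle of the key switch, rad: about 0 off, grows as it is turned clockwise seen from above, stop at 1.05 (60 degrees, fully on). Stiff: stays where it is left, turns with about 0.06 N m.
- unit: The grey probe unit carrying the key switch, fixed: a box 140 x 160 x 60 mm (x, y, z) with a dark display window on top; origin at the centre of its underside on the desk. The key switch stands on its top on the robot's side, at x = -30 mm, y = 0.
- probe_grip (a point): Probe, loose, upright in its stand. Grip: grey square bar 26 x 26 mm (sides along own x and y), 66 mm long, its lower end resting on the stand's top; a round cap 4 mm high on it. This point: on the axis, 36 mm above the grip's lower end, 86 mm above the nose's end when the nose is out. z up along the probe. About 175 g. Lift straight up at least 55 mm to clear the stand.
- probe_tip (a point): Round end of the probe's sprung steel nose (10 mm diameter), on the axis, 86 mm below probe_grip when the nose is out. The nose stands 15 mm out of a steel barrel 18 mm in diameter and 35 mm long under the grip.
- nose (a joint): How far the nose is pushed into the probe, m: 0 fully out, 0.010 fully in. Spring 800 N/m, no preload: half-way (5 mm) takes 4 N.
- spot (a point): Centre of the dark engraved ring (18 mm diameter) on the flat level top of one of the bracket's two bosses, 42 mm above the desk. The boss is 36 mm in diameter. z up.
- bracket: Cast aluminium bearing bracket, fixed: plate 130 x 80 x 12 mm (x, y, z), two equal round bosses 36 mm in diameter at x = +42 and -42 mm, tops 42 mm above the desk (the one at +x has the ring), between them two lugs with a cross pin, up to 67 mm high. Origin at the centre of its underside.
- probe_stand: The probe's square aluminium stand, fixed, 60 x 60 mm, 62 mm high, with a hole 21 mm wide and 57 mm deep on its axis; origin at the centre of its underside.
- key_block: The key's wooden rest block, fixed, 60 x 50 x 30 mm; origin at the centre of its underside.
- mug: White mug, loose, 76 mm across, 90 mm high, handle at its +y; origin at the centre of its underside. Leave it.
- mouse: Black computer mouse, loose, 108 x 56 x 24 mm; origin at the centre of its underside. Leave it.
- stapler: Stapler, loose, 110 x 34 x 38 mm; origin at the centre of its underside. Leave it.
Things that resemble listed ones, but are neither listed nor needed, are in the scene too. What is shaped like the part that bears probe_grip but purple or red is not meant.

How it is judged:
By the outcome, as a careful person would: the job done as asked, in the order asked, and still so for the second after the job is handed in, while the arm keeps its last pose, push and grip.
It also fails if it takes over 67 s, if anything falls off the work surface, if the arm or the gripper's body presses on something with over 40 N, if the wrist force passes 120 N, or if a joint passes its speed limit or range.

## Working session

There is one attempt and no reset: what is moved stays moved. The work goes in short steps, Python scripts to look and compute and a tool call to move; the robot and the scene stay as the last step left them, time stands still between calls to the robot, and variables do not carry over. Pictures are saved under pics/ and viewed, and the job is handed in when it is done.

Besides the shell and the picture viewer there is one more tool, called after "Call:" by a JSON object that holds its "method" and its "body", one argument or row to a line. apply_moves: Moves the arm, as the interface text tells. Its arguments: {"type":"object","properties":{"increments":{"type":"array"}},"required":["increments"]}

```bash
ls; mkdir -p pics
python3 - <<'E'
from workcell import sensors, vision
import cv2,numpy as np
s=sensors.observe();print(s)
for n in["scene","top","wrist"]:
    d=vision.snapshot(n);cv2.imwrite(f"pics/{n}0.png",d["img"][:,:,::-1])
    print(n,{k:np.round(np.array(v),4).tolist() for k,v in d.items() if k!="img"})
    np.save(f"pics/{n}0.npy",d,allow_pickle=True)
E
```

```text
pics
{'clock': 0.0, 'joint_pos': array([ 1.07037475,  0.4352186 ,  0.02495006,  1.57407005, -0.01160077,
        1.1339859 , -0.0751075 ]), 'dq': array([-0.0012423 ,  0.00026178, -0.00141145,  0.0002466 , -0.00031384,
       -0.00051405, -0.00088048]), 'joint_efforts': array([-9.97886309e-05, -6.70471787e+01,  1.02468677e+00, -3.16215134e+01,
        1.53891777e-02,  1.22782082e-02, -3.37521976e-05]), 'position': array([ 0.24192255, -0.57579306,  0.25553885]), 'tool_rot': array([-3.14006109e+00,  1.29625436e-04,  3.97765116e-01]), 'ft_force': array([ 0.17757512, -0.4279516 , -0.37696048]), 'ft_torque': array([ 0.03814681, -0.01822292,  0.01233141]), 'gripper_width': 0.08558461806380416}
scene {'intrinsics': [[366.4136, 0.0, 253.3801], [0.0, 366.4136, 198.2946], [0.0, 0.0, 1.0]], 'rvec': [0.8414, 2.5805, -1.0365], 'tvec': [0.464, -0.1765, 1.1598]}
top {'intrinsics': [[417.668, 0.0, 255.6466], [0.0, 417.668, 191.6332], [0.0, 0.0, 1.0]], 'rvec': [2.2153, -2.2021, 0.0519], 'tvec': [-0.0065, 0.5526, 1.1334]}
wrist {'intrinsics': [[273.6261, 0.0, 256.3422], [0.0, 273.6261, 190.3814], [0.0, 0.0, 1.0]], 'tool_from_camera': [[-0.0001, -0.9472, -0.3206, 0.0829], [1.0, 0.0002, -0.0007, -0.0002], [0.0008, -0.3206, 0.9472, -0.1192], [0.0, 0.0, 0.0, 1.0]]}
```

View pics/scene0.png

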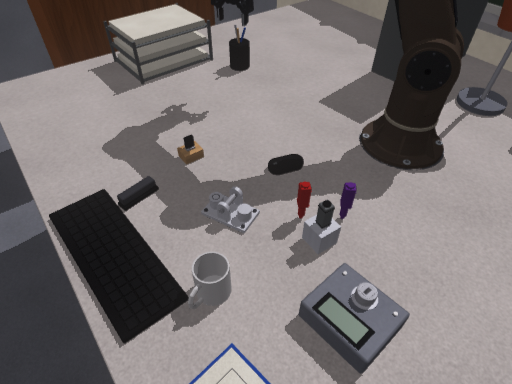

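View pics/top0.png

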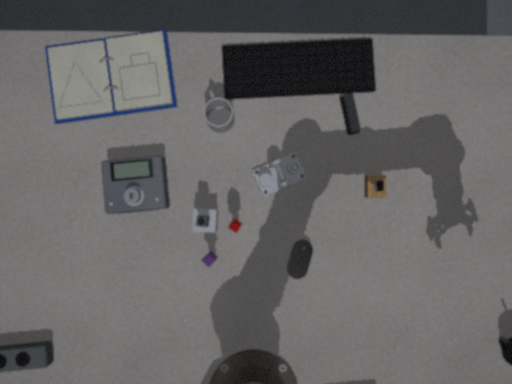

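View pics/wrist0.png

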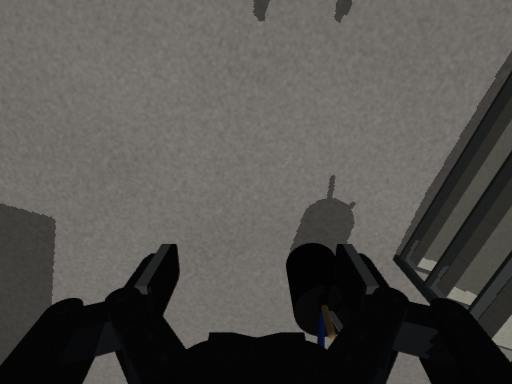

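The scene view shows the key in its wooden block (190,148), bracket (232,208), probe in the stand (323,225) and unit (353,312). In the top view they are at (377,186), (279,174), (204,221) and (134,185). The wrist view shows only a pen cup. Next I'll build helpers and enlarge crops.

```bash
cat > h.py <<'E'
import numpy as np,cv2
from scipy.spatial.transform import Rotation as R
def load(n): return np.load(f"pics/{n}.npy",allow_pickle=True).item()
def cam(d,s=None):
    """returns K, Rwc (cam->world), origin"""
    K=np.array(d["intrinsics"])
    if "rvec" in d:
        Rm=cv2.Rodrigues(np.array(d["rvec"],float))[0];t=np.array(d["tvec"],float).ravel()
        return K,Rm.T,-Rm.T@t
    T=np.array(d["tool_from_camera"]);Rt=R.from_euler('xyz',d["rot"]).as_matrix()
    return K,Rt@T[:3,:3],Rt@T[:3,3]+np.array(d["pos"])
def ray(d,u,v):
    K,Rw,o=cam(d);r=Rw@np.linalg.solve(K,[u,v,1.0]);return o,r/np.linalg.norm(r)
def onz(d,u,v,z):
    o,r=ray(d,u,v);return o+r*(z-o[2])/r[2]
def tri(rs):
    A=np.zeros((3,3));b=np.zeros(3)
    for o,r in rs:
        P=np.eye(3)-np.outer(r,r);A+=P;b+=P@o
    p=np.linalg.solve(A,b);return p,[np.linalg.norm(np.cross(p-o,r)) for o,r in rs]
def proj(d,p):
    K,Rw,o=cam(d);c=K@(Rw.T@(np.array(p)-o));return c[:2]/c[2]
def snap(n,name):
    from workcell import sensors,vision
    s=sensors.observe();d=vision.snapshot(n)
    d["pos"]=s["position"];d["rot"]=s["tool_rot"]
    np.save(f"pics/{name}.npy",d,allow_pickle=True);cv2.imwrite(f"pics/{name}.png",d["img"][:,:,::-1]);return d
def crop(name,u0,v0,u1,v1,k,out):
    im=cv2.imread(f"pics/{name}.png")[v0:v1,u0:u1];im=cv2.resize(im,None,fx=k,fy=k,interpolation=cv2.INTER_CUBIC)
    im=cv2.convertScaleAbs(im,alpha=1.4,beta=10)
    for i in range(u0-u0%10+10,u1,10): cv2.putText(im,str(i),((i-u0)*k,8),0,.3,(0,255,255),1);cv2.line(im,((i-u0)*k,10),((i-u0)*k,14),(0,255,255),1)
    for i in range(v0-v0%10+10,v1,10): cv2.putText(im,str(i),(0,(i-v0)*k),0,.3,(0,255,255),1);cv2.line(im,(20,(i-v0)*k),(24,(i-v0)*k),(0,255,255),1)
    cv2.imwrite(f"pics/{out}.png",im)
E
python3 - <<'E'
from h import *
t=load("top0");s=load("scene0")
print("cams",cam(t)[2],cam(s)[2])
for n,u,v,z in [("key",380,186,.07),("block",376,187,.03),("bracket",279,174,.012),("ringboss",267,182,.042),("probe",203,221,.13),("unit",134,184,.06),("slot",134,195,.086),("mug",219,112,.09),("red",235,226,.1),("purple",209,259,.1)]:
    print(n,onz(t,u,v,z))
crop("top0",90,140,230,250,5,"tc1");crop("top0",240,140,400,210,5,"tc2")
crop("scene0",280,170,420,270,5,"sc1");crop("scene0",160,120,280,240,5,"sc2")
E
```

```text
cams [0.51149796 0.00932095 1.15255999] [0.92657849 0.4750374  0.71224849]
key [ 0.56715106 -0.32624177  0.07      ]
block [ 0.56643603 -0.32779341  0.03      ]
bracket [ 0.6012712  -0.06685061  0.012     ]
ringboss [ 0.57733948 -0.03294055  0.042     ]
probe [0.47579814 0.12618734 0.13      ]
unit [0.56879848 0.31509275 0.06      ]
slot [0.53939042 0.30736111 0.086     ]
mug [0.75322228 0.09271625 0.09      ]
red [0.46264479 0.04917777 0.1       ]
purple [0.37985366 0.11363056 0.1       ]
```

View pics/tc1.png

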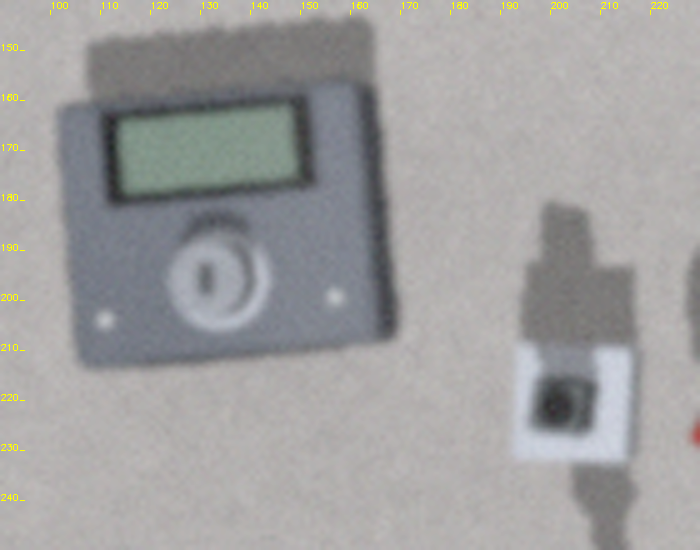

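View pics/tc2.png

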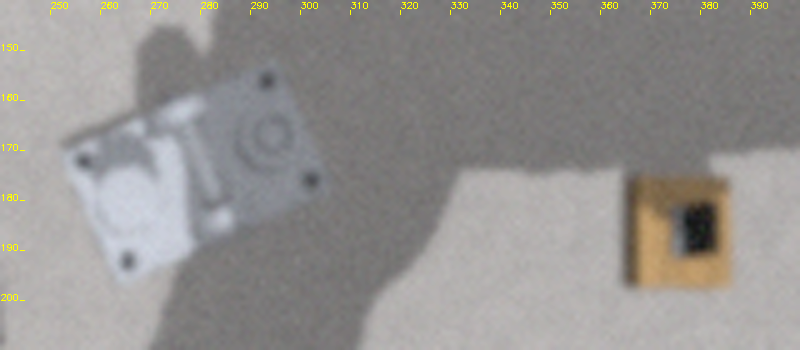

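View pics/sc2.png

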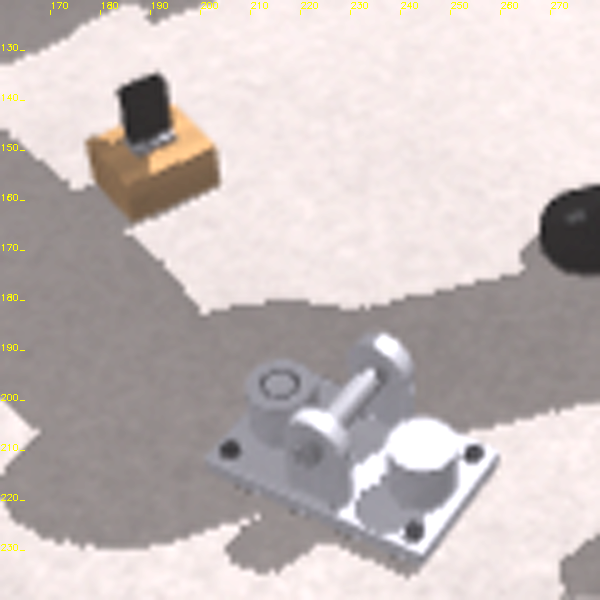

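View pics/sc1.png

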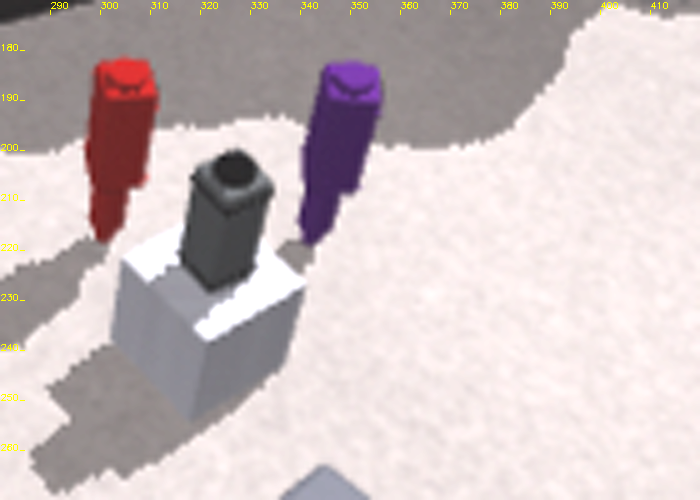

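```bash
cat >> h.py <<'E'
def to(p,yaw=None,down=True):
    from workcell import sensors
    s=sensors.observe();Rm=R.from_euler('xyz',s["tool_rot"]);pos=s["position"]
    sl=Rm.inv().apply(np.array(p)-pos)*1000
    out="slide %s"%np.round(sl,1)
    if yaw is not None:
        T=R.from_euler('xyz',[np.pi,0,yaw]);out+=" turn %s"%np.round((Rm.inv()*T).as_rotvec(degrees=True),2)
    print(out,"| now",np.round(pos,4),np.round(s["tool_rot"],4),"clk %.2f"%s["clock"],"F",np.round(s["ft_force"],1),"w %.4f"%s["gripper_width"],"q",np.round(s["joint_pos"],2))
E
python3 - <<'E'
from h import *
t=load("top0");s=load("scene0")
def T(n,a,b):
    p,e=tri([ray(t,*a),ray(s,*b)]);print(n,np.round(p,4),np.round(e,4))
T("key top",(379,185),(187.5,136))
T("ring",(292.5,167),(215,197))
T("probe cap",(201,221),(326,203))
T("switch top",(133,195),(366,294))
T("red top",(235,225),(305,184));T("purple",(209,258),(350,184))
to([.567,-.327,.21],np.pi)
E
```

```text
key top [ 0.5708 -0.3217  0.0798] [0.0019 0.0019]
ring [ 0.6193 -0.1018  0.0428] [0.0018 0.0018]
probe cap [0.4759 0.1308 0.1317] [0.0001 0.0001]
switch top [0.5385 0.3152 0.0728] [0.002 0.002]
red top [0.4649 0.0496 0.1196] [0.0016 0.0016]
purple [0.3836 0.1131 0.1231] [0.0023 0.0023]
slide [ 396.1 -103.5   45.8] turn [-3.0000e-02 -9.0000e-02 -1.5721e+02] | now [ 0.2419 -0.5759  0.2557] [-3.1404e+00  1.0000e-04  3.9770e-01] clk 0.15 F [-0.1 -0.6  0.6] w 0.0851 q [ 1.07  0.44  0.02  1.57 -0.01  1.13 -0.08]
```

Call:
{"method": "apply_moves", "body": {
  "increments": [
    {"turn": [0, 0, -20], "slide": [40, -10, 0], "fingers": 0},
    {"turn": [0, 0, -20], "slide": [80, -20, 0], "fingers": 0},
    {"turn": [0, 0, -30], "slide": [120, -30, 0], "fingers": 0},
    {"turn": [0, 0, -40], "slide": [160, -40, 0], "fingers": 0},
    {"turn": [0, 0, -40], "slide": [200, -50, 0], "fingers": 0},
    {"turn": [0, 0, -50], "slide": [240, -60, 0], "fingers": 0},
    {"turn": [0, 0, -55], "slide": [280, -70, 0], "fingers": 0},
    {"turn": [0, 0, -57], "slide": [310, -80, 0], "fingers": 0}
  ]
}}

```text
clock: 0.82
position: [0.4996, -0.3791, 0.2557]
tool_rot: [3.141, -0.002, 1.401]
ft_force: [0.7, -0.7, -0.3]
gripper_width: 0.0855
```

Run:
```python
from h import *
to([.567,-.327,.21],np.pi)
```

```text
slide [62.7 57.6 45.8] turn [ 1.100e-01 -8.000e-02 -9.972e+01] | now [ 0.4996 -0.3791  0.2557] [ 3.1415e+00 -2.1000e-03  1.4012e+00] clk 0.82 F [ 0.7 -0.7 -0.3] w 0.0855 q [ 0.75  0.46 -0.27  1.55  0.13  1.15  0.28]
```

Call:
{"method": "apply_moves", "body": {
  "increments": [
    {"turn": [0, 0, -57], "slide": [30, 30, 20], "fingers": 0},
    {"turn": [0, 0, -57], "slide": [63, 58, 46], "fingers": 0},
    {"turn": [0, 0, -57], "slide": [63, 58, 46], "fingers": 0},
    {"turn": [0, 0, -57], "slide": [63, 58, 46], "fingers": 0},
    {"turn": [0, 0, -57], "slide": [63, 58, 46], "fingers": 0},
    {"turn": [0, 0, -57], "slide": [63, 58, 46], "fingers": 0},
    {"turn": [0, 0, -57], "slide": [63, 58, 46], "fingers": 0},
    {"turn": [0, 0, -57], "slide": [63, 58, 46], "fingers": 0}
  ]
}}

```text
clock: 1.48
position: [0.5672, -0.3267, 0.2094]
tool_rot: [3.14, -0.002, 2.399]
ft_force: [0.2, -0.2, -0.6]
gripper_width: 0.0851
```

Call:
{"method": "apply_moves", "body": {
  "increments": [
    {"turn": [0, 0, -43], "slide": [0, 0, 0], "fingers": 0},
    {"turn": [0, 0, -43], "slide": [0, 0, 0], "fingers": 0},
    {"turn": [0, 0, -43], "slide": [0, 0, 0], "fingers": 0},
    {"turn": [0, 0, -43], "slide": [0, 0, 0], "fingers": 0},
    {"turn": [0, 0, -43], "slide": [0, 0, 0], "fingers": 0},
    {"turn": [0, 0, -43], "slide": [0, 0, 0], "fingers": 0},
    {"turn": [0, 0, -43], "slide": [0, 0, 0], "fingers": 0},
    {"turn": [0, 0, -43], "slide": [0, 0, 0], "fingers": 0}
  ]
}}

```text
clock: 2.15
position: [0.567, -0.3268, 0.2089]
tool_rot: [3.138, -0.001, -3.137]
ft_force: [0.0, -0.7, -0.5]
gripper_width: 0.0856
```

Run:
```python
from h import *
snap("wrist","w1");to([.567,-.327,.21],np.pi)
```

```text
slide [ 0.  -0.2 -1. ] turn [ 0.17 -0.04  0.19] | now [ 0.567  -0.3268  0.209 ] [ 3.1387e+00 -7.0000e-04 -3.1383e+00] clk 2.20 F [-0.2  0.4 -0.1] w 0.0853 q [ 0.87  0.62 -0.69  1.51  0.41  1.16  1.68]
```

View pics/w1.png

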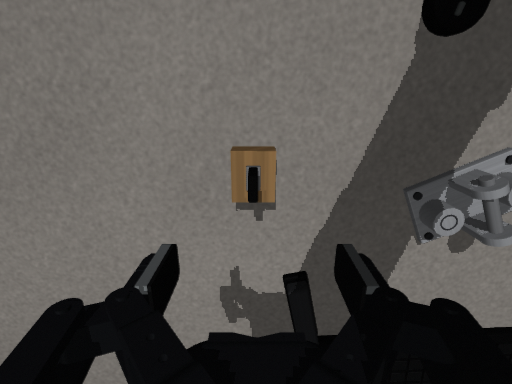

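The wrist view shows the block at (253,175) with the key at about (253,184), its long side running vertically, and the ringed boss at (448,222). Next I move lower for a second view.

Call:
{"method": "apply_moves", "body": {
  "increments": [
    {"turn": [0, 0, 0], "slide": [0, 0, 25], "fingers": 0},
    {"turn": [0, 0, 0], "slide": [0, 0, 50], "fingers": 0},
    {"turn": [0, 0, 0], "slide": [0, 0, 65], "fingers": 0},
    {"turn": [0, 0, 0], "slide": [0, 0, 65], "fingers": 0}
  ]
}}

```text
clock: 2.53
position: [0.5648, -0.3261, 0.1404]
tool_rot: [3.137, -0.006, 3.142]
ft_force: [-1.0, 0.1, -0.7]
gripper_width: 0.0853
```

Run:
```python
from h import *
snap("wrist","w2")
crop("w1",215,130,295,220,6,"w1c");crop("w2",205,130,305,230,6,"w2c")
```

```text
(no output)
```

View pics/w1c.png

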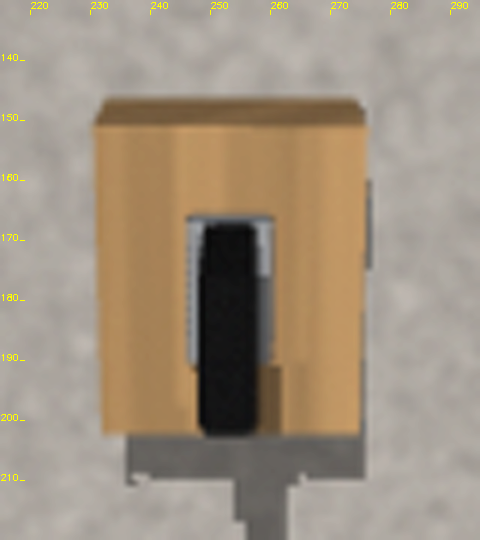

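View pics/w2c.png

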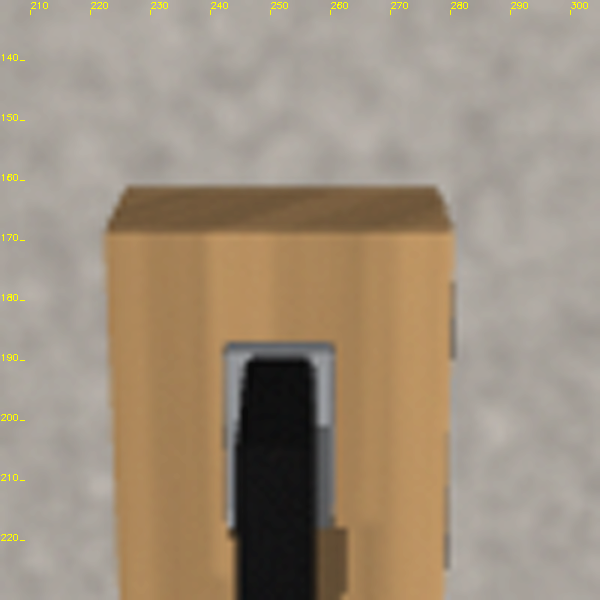

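Run:
```python
from h import *
a=load("w1");b=load("w2");t=load("top0");s=load("scene0")
for n,p,q in [("collar L",(246,166),(242,187.5)),("collar R",(260.3,166),(259.5,187.5)),("blk TL",(231.2,151),(222.3,169)),("blk TR",(275.7,151),(280,169))]:
    P,e=tri([ray(a,*p),ray(b,*q)]);print(n,np.round(P,4),np.round(e,4))
for d,pts in((a,[(246,166),(260.3,166),(246,191),(231.2,151),(275.7,151),(231.5,202.5),(275.2,202.5)]),(b,[(242,187.5),(259.5,187.5)])):
    for i,p in enumerate(pts): print(p,np.round(onz(d,*p,.036 if i<2 or (d is a and i==2) else .03),4))
for p in[(248,202.3),(257.5,202.3)]:print("bow end",np.round(onz(a,*p,.074),4))
```

```text
collar L [ 0.5558 -0.3374  0.0332] [0.0002 0.0002]
collar R [ 0.5557 -0.3219  0.0336] [0.0005 0.0005]
blk TL [ 0.5379 -0.353   0.0397] [0.0004 0.0004]
blk TR [ 0.5386 -0.3051  0.0358] [0.0001 0.0001]
(246, 166) [ 0.5552 -0.3371  0.036 ]
(260.3, 166) [ 0.5552 -0.3215  0.036 ]
(246, 191) [ 0.5841 -0.3374  0.036 ]
(231.2, 151) [ 0.5399 -0.3534  0.03  ]
(275.7, 151) [ 0.5397 -0.3046  0.03  ]
(231.5, 202.5) [ 0.6004 -0.3546  0.03  ]
(275.2, 202.5) [ 0.6002 -0.3036  0.03  ]
(242, 187.5) [ 0.5549 -0.3375  0.036 ]
(259.5, 187.5) [ 0.5549 -0.3224  0.036 ]
bow end [ 0.583  -0.3341  0.074 ]
bow end [ 0.583  -0.3247  0.074 ]
```

Collar corners triangulate to z≈0.034–0.036, as expected, and the key axis is at about (0.5695, -0.3294) with yaw ≈ 0. Moving to grasp.

Run:
```python
from h import *
to([.5695,-.3294,.066],np.pi)
```

```text
slide [-3.9 -3.4 76.5] turn [ 0.23 -0.21  0.04] | now [ 0.5659 -0.3263  0.1425] [ 3.1376 -0.0037 -3.1409] clk 2.58 F [ 0.8 -0.6  0.7] w 0.0856 q [ 0.85  0.68 -0.66  1.58  0.46  1.05  1.64]
```

Call:
{"method": "apply_moves", "body": {
  "increments": [
    {"turn": [0.2, -0.2, 0], "slide": [-4, -3.4, 10], "fingers": 0},
    {"turn": [0.2, -0.2, 0], "slide": [-4, -3.4, 20], "fingers": 0},
    {"turn": [0.2, -0.2, 0], "slide": [-4, -3.4, 35], "fingers": 0},
    {"turn": [0.2, -0.2, 0], "slide": [-4, -3.4, 50], "fingers": 0},
    {"turn": [0.2, -0.2, 0], "slide": [-4, -3.4, 65], "fingers": 0.3},
    {"turn": [0.2, -0.2, 0], "slide": [-4, -3.4, 75], "fingers": 0.5},
    {"turn": [0.2, -0.2, 0], "slide": [-4, -3.4, 76], "fingers": 0.6},
    {"turn": [0.2, -0.2, 0], "slide": [-4, -3.4, 76], "fingers": 0.6}
  ]
}}

```text
clock: 3.25
position: [0.5696, -0.3293, 0.0662]
tool_rot: [3.141, -0.001, -3.141]
ft_force: [0.3, -0.1, 0.8]
gripper_width: 0.0384
```

Run:
```python
from h import *
snap("wrist","w3")
to([.5695,-.3294,.066],np.pi)
```

```text
slide [ 0.6 -0.   1. ] turn [0.03 0.02 0.03] | now [ 0.5701 -0.3294  0.067 ] [ 3.1411e+00  4.0000e-04 -3.1411e+00] clk 3.30 F [ 0.4 -1.1  0.5] w 0.0343 q [ 0.83  0.77 -0.61  1.63  0.52  0.92  1.59]
```

View pics/w3.png

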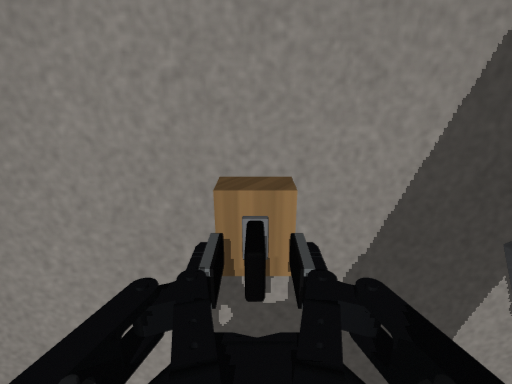

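The key at (255,260) is centred between the jaws (200–310), so I close.

Call:
{"method": "apply_moves", "body": {
  "increments": [
    {"turn": [0, 0, 0], "slide": [0, 0, 0], "fingers": 1},
    {"turn": [0, 0, 0], "slide": [0, 0, 0], "fingers": 1},
    {"turn": [0, 0, 0], "slide": [0, 0, 0], "fingers": 1},
    {"turn": [0, 0, 0], "slide": [0, 0, 0], "fingers": 1},
    {"turn": [0, 0, 0], "slide": [0, 0, 0], "fingers": 1},
    {"turn": [0, 0, 0], "slide": [0, 0, 0], "fingers": 1},
    {"turn": [0, 0, 0], "slide": [0, 0, 0], "fingers": 1},
    {"turn": [0, 0, 0], "slide": [0, 0, 0], "fingers": 1}
  ]
}}

```text
clock: 3.97
position: [0.5708, -0.3296, 0.0681]
tool_rot: [-3.141, 0.002, -3.141]
ft_force: [-1.2, 0.4, 5.9]
gripper_width: 0.0087
```

Run:
```python
from h import *
snap("wrist","w4")
to([.5695,-.3294,.20],np.pi)
crop("w4",195,160,315,310,4,"w4c")
```

```text
slide [   1.1    0.2 -131.9] turn [-0.02  0.12  0.02] | now [ 0.5708 -0.3296  0.0681] [-3.1412e+00  2.2000e-03 -3.1412e+00] clk 4.02 F [-0.3  0.2  6. ] w 0.0094 q [ 0.83  0.76 -0.61  1.63  0.52  0.92  1.59]
```

View pics/w4c.png

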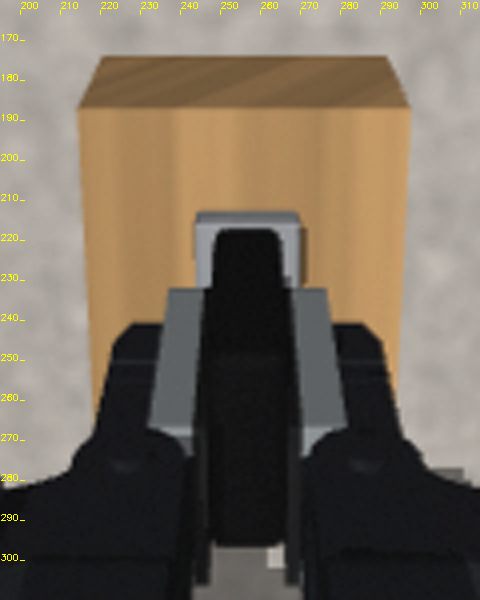

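Call:
{"method": "apply_moves", "body": {
  "increments": [
    {"turn": [0, 0, 0], "slide": [0, 0, -10], "fingers": 1},
    {"turn": [0, 0, 0], "slide": [0, 0, -25], "fingers": 1},
    {"turn": [0, 0, 0], "slide": [0, 0, -50], "fingers": 1},
    {"turn": [0, 0, 0], "slide": [0, 0, -80], "fingers": 1},
    {"turn": [0, 0, 0], "slide": [0, 0, -110], "fingers": 1},
    {"turn": [0, 0, 0], "slide": [0, 20, -140], "fingers": 1},
    {"turn": [0, 0, 0], "slide": [0, 50, -155], "fingers": 1},
    {"turn": [0, 0, 0], "slide": [0, 90, -155], "fingers": 1}
  ]
}}

```text
clock: 4.68
position: [0.5721, -0.2417, 0.2285]
tool_rot: [-3.138, 0.009, 3.137]
ft_force: [2.0, 0.5, -0.1]
gripper_width: 0.0092
```

Call:
{"method": "apply_moves", "body": {
  "increments": [
    {"turn": [0, 0, 0], "slide": [0, 40, 0], "fingers": 1},
    {"turn": [0, 0, 0], "slide": [0, 80, 0], "fingers": 1},
    {"turn": [0, 0, 0], "slide": [0, 120, 0], "fingers": 1},
    {"turn": [0, 0, 0], "slide": [0, 160, 0], "fingers": 1},
    {"turn": [0, 0, 0], "slide": [0, 200, 0], "fingers": 1},
    {"turn": [0, 0, 0], "slide": [0, 240, 0], "fingers": 1},
    {"turn": [0, 0, 0], "slide": [0, 280, 0], "fingers": 1},
    {"turn": [0, 0, 0], "slide": [0, 320, 0], "fingers": 1}
  ]
}}

```text
clock: 5.35
position: [0.5733, 0.0803, 0.2289]
tool_rot: [-3.137, 0.011, 3.137]
ft_force: [0.7, -0.4, -0.2]
gripper_width: 0.0091
```

Run:
```python
from h import *
to([.56,.31,.22],np.pi)
```

```text
slide [ 14.4 229.6   7.8] turn [-0.24  0.6  -0.26] | now [0.5733 0.0803 0.2289] [-3.1374  0.0105  3.1371] clk 5.35 F [ 0.7 -0.4 -0.2] w 0.0091 q [ 0.3   0.49 -0.76  1.69  0.38  1.11  0.99]
```

Call:
{"method": "apply_moves", "body": {
  "increments": [
    {"turn": [-0.2, 0.6, 0], "slide": [2, 40, 2], "fingers": 1},
    {"turn": [-0.2, 0.6, 0], "slide": [5, 80, 4], "fingers": 1},
    {"turn": [-0.2, 0.6, 0], "slide": [8, 120, 6], "fingers": 1},
    {"turn": [-0.2, 0.6, 0], "slide": [11, 160, 8], "fingers": 1},
    {"turn": [-0.2, 0.6, 0], "slide": [14, 200, 8], "fingers": 1},
    {"turn": [-0.2, 0.6, 0], "slide": [14, 230, 8], "fingers": 1},
    {"turn": [-0.2, 0.6, 0], "slide": [14, 230, 8], "fingers": 1},
    {"turn": [-0.2, 0.6, 0], "slide": [14, 230, 8], "fingers": 1}
  ]
}}

```text
clock: 6.02
position: [0.5592, 0.313, 0.2211]
tool_rot: [3.141, 0.0, 3.141]
ft_force: [0.0, -0.7, -0.0]
gripper_width: 0.0094
```

Run:
```python
from h import *
snap("wrist","w5")
to([.56,.31,.22],np.pi)
```

```text
slide [ 0.1 -0.8  0.7] turn [-0.04  0.04 -0.18] | now [0.5601 0.3108 0.2207] [-3.1409e+00  6.0000e-04  3.1384e+00] clk 6.07 F [-0.3 -0.6  0.2] w 0.0089 q [-0.12  0.6  -0.74  1.53  0.43  1.18  0.62]
```

View pics/w5.png

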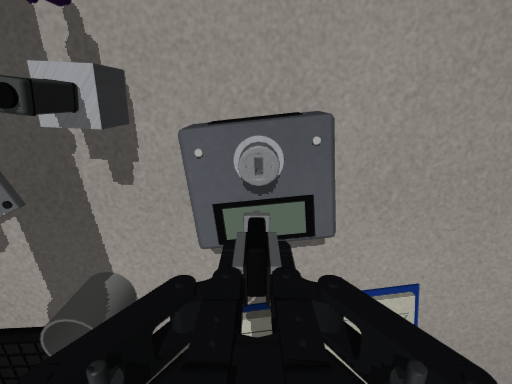

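The wrist view shows the slot at (259,166) in the switch and the held key's collar at (257,217). I'll take a closer second view.

Call:
{"method": "apply_moves", "body": {
  "increments": [
    {"turn": [0, 0, 0], "slide": [-8, 0, 15], "fingers": 1},
    {"turn": [0, 0, 0], "slide": [-15, 0, 30], "fingers": 1},
    {"turn": [0, 0, 0], "slide": [-20, 0, 45], "fingers": 1},
    {"turn": [0, 0, 0], "slide": [-20, 0, 45], "fingers": 1},
    {"turn": [0, 0, 0], "slide": [-20, 0, 45], "fingers": 1}
  ]
}}

```text
clock: 6.48
position: [0.5801, 0.309, 0.1736]
tool_rot: [-3.139, -0.003, 3.137]
ft_force: [0.0, 0.4, 0.2]
gripper_width: 0.0089
```

Run:
```python
from h import *
snap("wrist","w6")
to([.56,.31,.22],np.pi)
crop("w5",225,125,295,225,6,"w5c");crop("w6",210,90,310,220,6,"w6c")
```

```text
slide [ 20.1  -0.1 -45.2] turn [-0.07 -0.06 -0.22] | now [0.58   0.31   0.1748] [-3.1403e+00 -1.1000e-03  3.1378e+00] clk 6.53 F [-0.4  0.1  0.3] w 0.0094 q [-0.13  0.67 -0.71  1.54  0.47  1.12  0.62]
```

View pics/w5c.png

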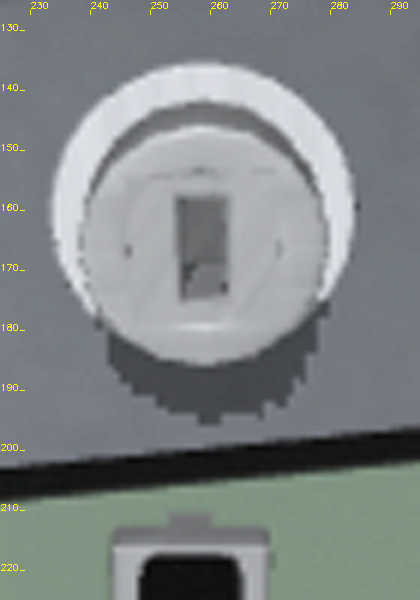

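View pics/w6c.png

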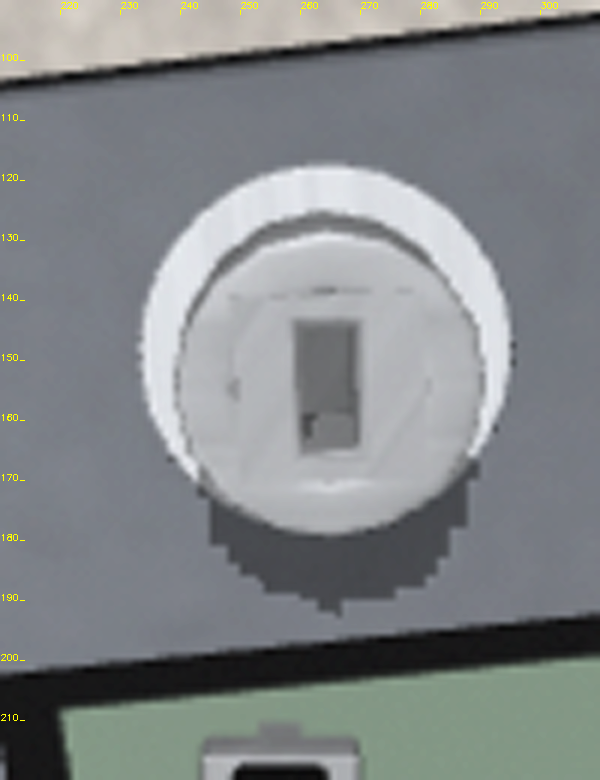

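Run:
```python
from h import *
a=load("w5");b=load("w6")
A=[(253.7,157.5),(262.5,157.5),(254.2,175),(262.5,174.5)];B=[(258.3,143.3),(269,143.3),(260,165.5),(269.7,164.8)]
for p,q in zip(A,B):
    P,e=tri([ray(a,*p),ray(b,*q)]);print(np.round(P,4),np.round(e,4),np.round(onz(a,*p,.086),4),np.round(onz(b,*q,.086),4))
# switch top disc by ellipse sample points
for d,u0,u1,v0,v1 in((a,238.5,279.3,145.8,185.8),(b,239,290.5,128.7,179.3)):
    print("disc",[np.round(onz(d,u,v,.086)[:2],4) for u,v in((u0,(v0+v1)/2),(u1,(v0+v1)/2),((u0+u1)/2,v0),((u0+u1)/2,v1))])
# collar in tool frame
for d,L,Rr in((a,(243.5,213.5),(270,213.5)),(b,(242.8,213.8),(270,213.8))):
    T=np.array(d["tool_from_camera"]);K=np.array(d["intrinsics"])
    for p in(L,Rr):
        r=T[:3,:3]@np.linalg.solve(K,[*p,1]);o=T[:3,3]
        for z in(.032,.038):print("collar",p,z,np.round(o+r*(z-o[2])/r[2],4))
# unit top edges direction
```

```text
[0.5296 0.311  0.0891] [0.0001 0.0001] [0.5303 0.3111 0.086 ] [0.53   0.3109 0.086 ]
[0.53   0.3192 0.0867] [0.0002 0.0002] [0.5303 0.3194 0.086 ] [0.5301 0.319  0.086 ]
[0.5447 0.3118 0.096 ] [0.0003 0.0003] [0.5474 0.3115 0.086 ] [0.5472 0.3122 0.086 ]
[0.5453 0.3194 0.0917] [0. 0.] [0.5469 0.3195 0.086 ] [0.5467 0.3197 0.086 ]
disc [array([0.5383, 0.2966]), array([0.5383, 0.3355]), array([0.5192, 0.316 ]), array([0.5583, 0.3161])]
disc [array([0.5381, 0.2962]), array([0.5383, 0.3355]), array([0.5193, 0.3157]), array([0.5583, 0.3159])]
collar (243.5, 213.5) 0.032 [ 0.0165 -0.0073  0.032 ]
collar (243.5, 213.5) 0.038 [ 0.0139 -0.0076  0.038 ]
collar (270, 213.5) 0.032 [0.0165 0.0086 0.032 ]
collar (270, 213.5) 0.038 [0.0139 0.0089 0.038 ]
collar (242.8, 213.8) 0.032 [ 0.0163 -0.0078  0.032 ]
collar (242.8, 213.8) 0.038 [ 0.0137 -0.0081  0.038 ]
collar (270, 213.8) 0.032 [0.0163 0.0086 0.032 ]
collar (270, 213.8) 0.038 [0.0137 0.0089 0.038 ]
```

Slot centre measures (0.5387, 0.3155), z about 0.087, yaw about +0.04. In the hand the key sits at tool x ≈ +1 mm, y ≈ +0.5 mm. I go to just above the slot.

Run:
```python
from h import *
to([.5397,.315,.152],np.pi+.04)
```

```text
slide [40.3  4.9 22.9] turn [-0.07 -0.07 -2.51] | now [0.58   0.31   0.1748] [-3.1403e+00 -1.1000e-03  3.1378e+00] clk 6.53 F [-0.4  0.1  0.3] w 0.0094 q [-0.13  0.67 -0.71  1.54  0.47  1.12  0.62]
```

Call:
{"method": "apply_moves", "body": {
  "increments": [
    {"turn": [0, 0, -1], "slide": [15, 2, 0], "fingers": 1},
    {"turn": [0, 0, -2.5], "slide": [30, 4, 0], "fingers": 1},
    {"turn": [0, 0, -2.5], "slide": [40, 5, 5], "fingers": 1},
    {"turn": [0, 0, -2.5], "slide": [40.3, 5, 15], "fingers": 1},
    {"turn": [0, 0, -2.5], "slide": [40.3, 5, 22], "fingers": 1},
    {"turn": [0, 0, -2.5], "slide": [40.3, 5, 22], "fingers": 1},
    {"turn": [0, 0, -2.5], "slide": [40.3, 5, 22], "fingers": 1}
  ]
}}

```text
clock: 7.12
position: [0.5404, 0.3145, 0.1522]
tool_rot: [-3.14, -0.002, -3.103]
ft_force: [-0.4, -0.4, -0.4]
gripper_width: 0.009
```

Run:
```python
from h import *
snap("wrist","w7");snap("scene","s7")
to([.5397,.315,.124],np.pi+.04)
crop("w7",195,90,325,240,4,"w7c");crop("s7",320,240,410,330,7,"s7c")
```

```text
slide [ 0.7  0.  28.9] turn [-0.06 -0.06 -0.06] | now [0.5404 0.315  0.1529] [-3.1406e+00 -1.0000e-03 -3.1027e+00] clk 7.22 F [ 0.6 -0.1  0.1] w 0.0090 q [-0.14  0.65 -0.73  1.64  0.48  1.04  0.59]
```

View pics/w7c.png

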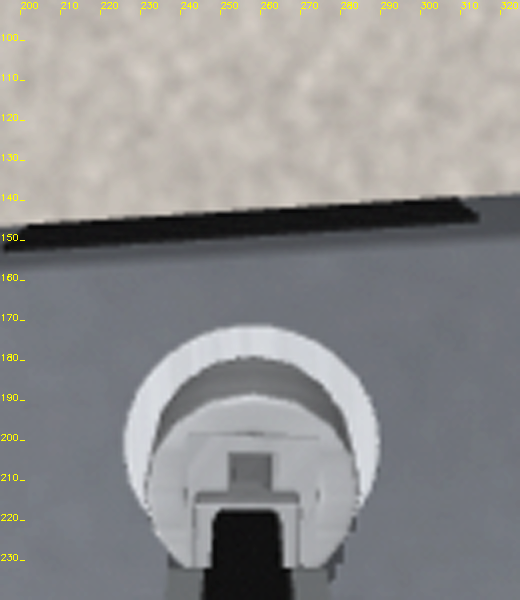

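View pics/s7c.png

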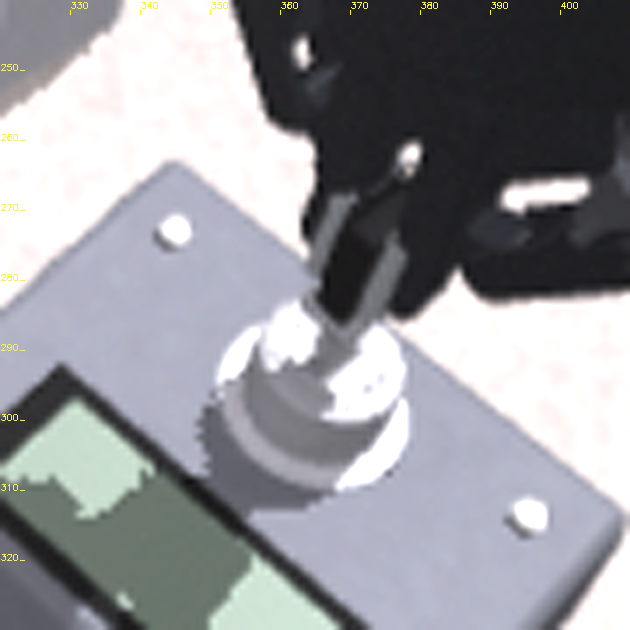

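The slot (u 252–262) and the blade (about 253–260) line up. I descend in steps.

Call:
{"method": "apply_moves", "body": {
  "increments": [
    {"turn": [0, 0, 0], "slide": [0.7, 0, 3], "fingers": 1},
    {"turn": [0, 0, 0], "slide": [0.7, 0, 5], "fingers": 1},
    {"turn": [0, 0, 0], "slide": [0.7, 0, 7], "fingers": 1},
    {"turn": [0, 0, 0], "slide": [0.7, 0, 9], "fingers": 1},
    {"turn": [0, 0, 0], "slide": [0.7, 0, 11], "fingers": 1},
    {"turn": [0, 0, 0], "slide": [0.7, 0, 12], "fingers": 1}
  ]
}}

```text
clock: 7.72
position: [0.5396, 0.3149, 0.1406]
tool_rot: [-3.14, -0.001, -3.103]
ft_force: [-0.4, -0.1, 0.0]
gripper_width: 0.0091
```

Run:
```python
from h import *
to([.5397,.315,.124],np.pi+.04)
```

```text
slide [-0.1  0.1 16.6] turn [-0.07 -0.08 -0.06] | now [0.5396 0.3149 0.1406] [-3.1404e+00 -1.3000e-03 -3.1026e+00] clk 7.72 F [-0.4 -0.1  0. ] w 0.0091 q [-0.15  0.66 -0.72  1.66  0.49  1.02  0.58]
```

No force with the tip about 5 mm inside, so I continue.

Call:
{"method": "apply_moves", "body": {
  "increments": [
    {"turn": [0, 0, 0], "slide": [0, 0, 3], "fingers": 1},
    {"turn": [0, 0, 0], "slide": [0, 0, 6], "fingers": 1},
    {"turn": [0, 0, 0], "slide": [0, 0, 8], "fingers": 1},
    {"turn": [0, 0, 0], "slide": [0, 0, 10], "fingers": 1},
    {"turn": [0, 0, 0], "slide": [0, 0, 12], "fingers": 1},
    {"turn": [0, 0, 0], "slide": [0, 0, 13], "fingers": 1}
  ]
}}

```text
clock: 8.22
position: [0.5395, 0.3148, 0.1272]
tool_rot: [-3.14, -0.002, -3.103]
ft_force: [-0.1, 1.0, -0.5]
gripper_width: 0.0095
```

Run:
```python
from h import *
snap("wrist","w8");snap("scene","s8")
to([.5397,.315,.124],np.pi+.04)
crop("w8",195,110,325,260,4,"w8c");crop("s8",320,240,410,330,7,"s8c")
```

```text
slide [-0.2  0.1  3.3] turn [-0.08 -0.09 -0.06] | now [0.5396 0.3149 0.1273] [-3.1403e+00 -1.5000e-03 -3.1026e+00] clk 8.32 F [ 0.5 -1.1 -0.2] w 0.0093 q [-0.15  0.67 -0.71  1.67  0.51  1.    0.57]
```

View pics/w8c.png

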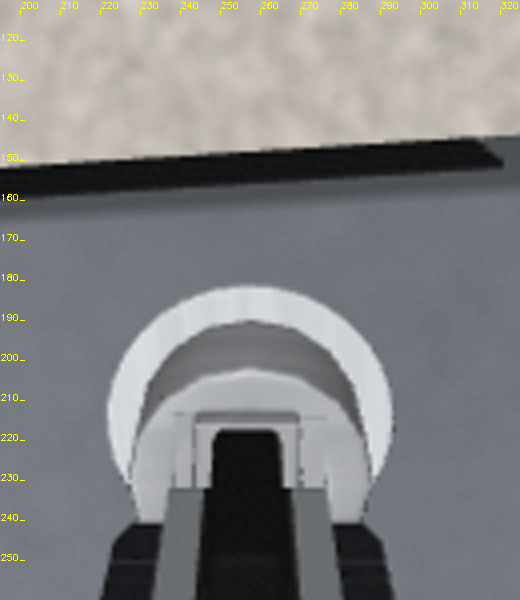

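View pics/s8c.png

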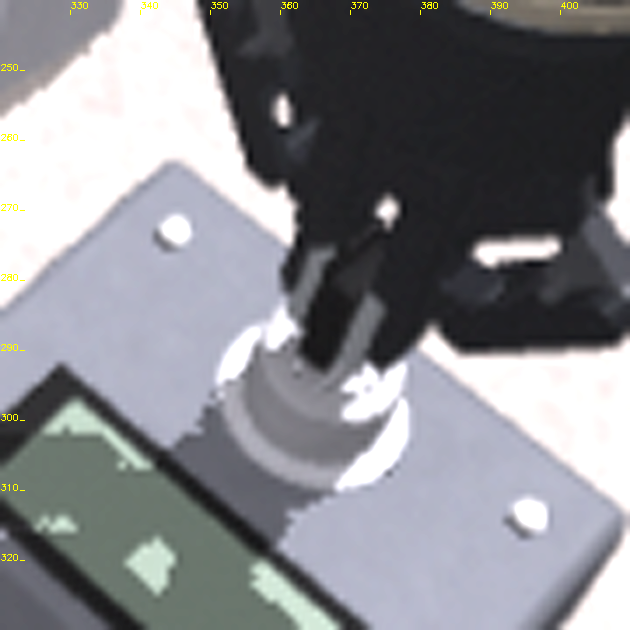

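Inserted to about 3 mm from seating, with no force. I press on gently.

Call:
{"method": "apply_moves", "body": {
  "increments": [
    {"turn": [0, 0, 0], "slide": [0, 0, 1.5], "fingers": 1},
    {"turn": [0, 0, 0], "slide": [0, 0, 3], "fingers": 1},
    {"turn": [0, 0, 0], "slide": [0, 0, 4], "fingers": 1},
    {"turn": [0, 0, 0], "slide": [0, 0, 4.5], "fingers": 1}
  ]
}}

```text
clock: 8.65
position: [0.5398, 0.315, 0.124]
tool_rot: [-3.14, -0.001, -3.103]
ft_force: [-3.0, -3.7, 15.3]
gripper_width: 0.009
```

Seated: z = 0.124 as predicted, with 15 N. Now I turn clockwise (+ about tool z).

Call:
{"method": "apply_moves", "body": {
  "increments": [
    {"turn": [0, 0, 5], "slide": [0.1, 0, 0], "fingers": 1},
    {"turn": [0, 0, 11], "slide": [0.2, 0, 0], "fingers": 1},
    {"turn": [0, 0, 17], "slide": [0.4, -0.1, 0], "fingers": 1},
    {"turn": [0, 0, 23], "slide": [0.5, -0.2, 0], "fingers": 1},
    {"turn": [0, 0, 29], "slide": [0.7, -0.2, 0], "fingers": 1},
    {"turn": [0, 0, 35], "slide": [0.8, -0.3, 0], "fingers": 1},
    {"turn": [0, 0, 41], "slide": [1.0, -0.3, 0], "fingers": 1},
    {"turn": [0, 0, 47], "slide": [1.1, -0.4, 0], "fingers": 1}
  ]
}}

```text
clock: 9.32
position: [0.5391, 0.3142, 0.1243]
tool_rot: [-3.141, 0.001, 2.355]
ft_force: [0.0, -1.5, 2.0]
gripper_width: 0.0093
```

Run:
```python
from h import *
from workcell import sensors
print(sensors.observe()["ft_torque"])
to([.5384,.3145,.124],np.pi+.04-np.radians(60))
```

```text
[-0.36825935 -0.12241626  0.08346087]
slide [ 0.7 -0.3  0.3] turn [-0.04  0.09 12.63] | now [0.5391 0.3142 0.1243] [-3.1407e+00  1.5000e-03  2.3547e+00] clk 9.32 F [ 0.  -1.5  2. ] w 0.0093 q [-0.28  0.62 -0.51  1.69  0.36  0.93 -0.14]
```

Call:
{"method": "apply_moves", "body": {
  "increments": [
    {"turn": [0, 0, 5], "slide": [0.2, 0, 0], "fingers": 1},
    {"turn": [0, 0, 10], "slide": [0.3, 0, 0], "fingers": 1},
    {"turn": [0, 0, 13], "slide": [0.3, -0.1, 0], "fingers": 1},
    {"turn": [0, 0, 15], "slide": [0.3, -0.1, 0], "fingers": 1}
  ]
}}

```text
clock: 9.65
position: [0.5389, 0.314, 0.1243]
tool_rot: [-3.141, 0.002, 2.09]
ft_force: [-1.9, -1.2, 1.1]
gripper_width: 0.0091
```

Run:
```python
from h import *
from workcell import sensors
print(sensors.observe()["ft_torque"])
to([.5384,.3145,.124],np.pi+.04-np.radians(67.5))
```

```text
[-0.34036297  0.0775146   0.06537594]
slide [ 0.7 -0.2  0.3] turn [-0.04  0.14  4.95] | now [0.5389 0.314  0.1243] [-3.1409e+00  2.4000e-03  2.0898e+00] clk 9.65 F [-1.9 -1.2  1.1] w 0.0091 q [-0.32  0.61 -0.44  1.69  0.31  0.92 -0.36]
```

Call:
{"method": "apply_moves", "body": {
  "increments": [
    {"turn": [0, 0, 2], "slide": [0, 0, 0.2], "fingers": 1},
    {"turn": [0, 0, 4], "slide": [0, 0, 0.2], "fingers": 1},
    {"turn": [0, 0, 5.5], "slide": [0, 0, 0.2], "fingers": 1},
    {"turn": [0, 0, 5.5], "slide": [0, 0, 0.2], "fingers": 1}
  ]
}}

```text
clock: 9.98
position: [0.5388, 0.3139, 0.1243]
tool_rot: [-3.141, 0.003, 1.993]
ft_force: [-2.1, -1.4, 3.0]
gripper_width: 0.0091
```

Run:
```python
from h import *
from workcell import sensors
print(sensors.observe()["ft_torque"])
to([.5384,.3145,.124],np.pi+.04-np.radians(67.5))
```

```text
[-0.31957347  0.30161033  0.15171199]
slide [ 0.7 -0.1  0.3] turn [-0.04  0.16 -0.61] | now [0.5388 0.3139 0.1243] [-3.1410e+00  2.8000e-03  1.9928e+00] clk 9.98 F [-2.1 -1.4  3. ] w 0.0091 q [-0.34  0.6  -0.41  1.69  0.3   0.91 -0.45]
```

Call:
{"method": "apply_moves", "body": {
  "increments": [
    {"turn": [0, 0, 1], "slide": [0, 0, 0.2], "fingers": 1},
    {"turn": [0, 0, 2], "slide": [0, 0, 0.2], "fingers": 1},
    {"turn": [0, 0, 3], "slide": [0, 0, 0.2], "fingers": 1}
  ]
}}

```text
clock: 10.23
position: [0.5387, 0.3139, 0.1243]
tool_rot: [-3.141, 0.003, 1.939]
ft_force: [-3.3, -1.7, 4.6]
gripper_width: 0.0091
```

Run:
```python
from h import *
from workcell import sensors
print(sensors.observe()["ft_torque"])
to([.5384,.3145,.124],np.pi+.04-np.radians(67.5))
snap("wrist","w9");crop("w9",175,130,345,280,4,"w9c")
```

```text
[-0.20301065  0.67029251  0.3752581 ]
slide [ 0.6 -0.1  0.3] turn [-0.03  0.16 -3.67] | now [0.5387 0.3139 0.1243] [-3.1412e+00  2.8000e-03  1.9394e+00] clk 10.23 F [-3.3 -1.7  4.6] w 0.0091 q [-0.35  0.6  -0.4   1.69  0.29  0.91 -0.49]
```

View pics/w9c.png

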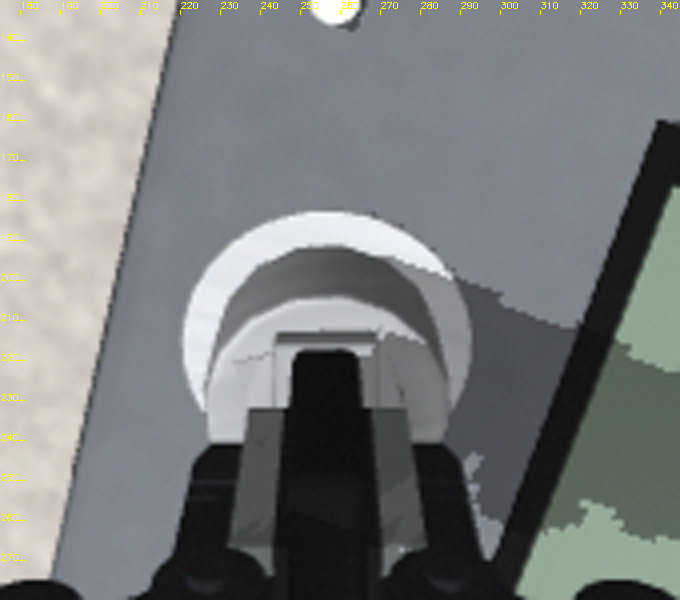

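Torque rose to 0.38 N m at 71°, so the stop is reached. I unwind slightly to release the wind-up, then open and lift.

Call:
{"method": "apply_moves", "body": {
  "increments": [
    {"turn": [0, 0, -2], "slide": [0, 0, 0], "fingers": 1},
    {"turn": [0, 0, -2], "slide": [0, 0, 0], "fingers": 1},
    {"turn": [0, 0, -2], "slide": [0, 0, 0], "fingers": 0.6},
    {"turn": [0, 0, -2], "slide": [0, 0, 0], "fingers": 0.6},
    {"turn": [0, 0, -2], "slide": [0, 0, 0], "fingers": 0.6},
    {"turn": [0, 0, -2], "slide": [0, 0, 0], "fingers": 0.6},
    {"turn": [0, 0, -2], "slide": [0, 0, 0], "fingers": 0.6},
    {"turn": [0, 0, -2], "slide": [0, 0, 0], "fingers": 0.6}
  ]
}}

```text
clock: 10.95
position: [0.5386, 0.3141, 0.1242]
tool_rot: [-3.141, 0.003, 1.973]
ft_force: [0.2, 0.2, -1.0]
gripper_width: 0.0341
```

Run:
```python
from h import *
from workcell import sensors
print(sensors.observe()["ft_torque"])
to([.5384,.3145,.24],np.pi+.04-np.radians(67.5))
```

```text
[ 0.00474555 -0.01872898 -0.00464409]
slide [ 2.000e-01 -1.000e-01 -1.158e+02] turn [-0.04  0.15 -1.75] | now [0.5386 0.3141 0.1242] [-3.1410e+00  2.6000e-03  1.9729e+00] clk 10.95 F [ 0.2  0.2 -1. ] w 0.0341 q [-0.34  0.6  -0.41  1.69  0.29  0.91 -0.46]
```

Call:
{"method": "apply_moves", "body": {
  "increments": [
    {"turn": [0, 0, 0], "slide": [0, 0, -10], "fingers": 0.5},
    {"turn": [0, 0, 0], "slide": [0, 0, -30], "fingers": 0.3},
    {"turn": [0, 0, 0], "slide": [0, 0, -60], "fingers": 0},
    {"turn": [0, 0, 0], "slide": [0, 0, -90], "fingers": 0},
    {"turn": [0, 0, 0], "slide": [0, 0, -110], "fingers": 0},
    {"turn": [0, 0, 0], "slide": [0, 0, -110], "fingers": 0}
  ]
}}

```text
clock: 11.45
position: [0.5402, 0.3162, 0.2402]
tool_rot: [3.134, 0.001, 1.973]
ft_force: [-1.2, 0.9, 0.6]
gripper_width: 0.0852
```

Run:
```python
from h import *
snap("wrist","w10");snap("top","t10")
to([.476,.127,.22],np.pi/2)
crop("w10",175,100,325,250,4,"w10c");crop("t10",90,140,230,250,5,"t10c")
```

```text
slide [-148.1 -131.3   15.7] turn [ 0.12  0.11 23.03] | now [0.5389 0.3146 0.2356] [3.1399e+00 2.3000e-03 1.9728e+00] clk 11.55 F [ 0.1  0.5 -1. ] w 0.0853 q [-0.32  0.49 -0.44  1.57  0.23  1.13 -0.41]
```

View pics/w10.png

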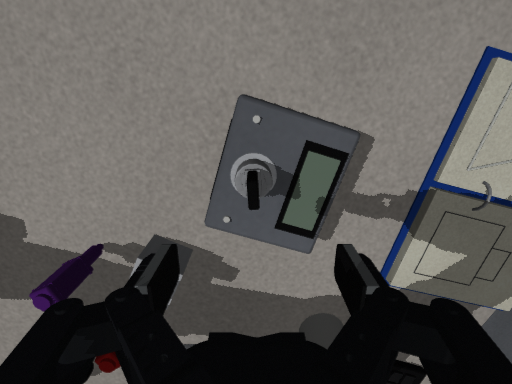

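View pics/w10c.png

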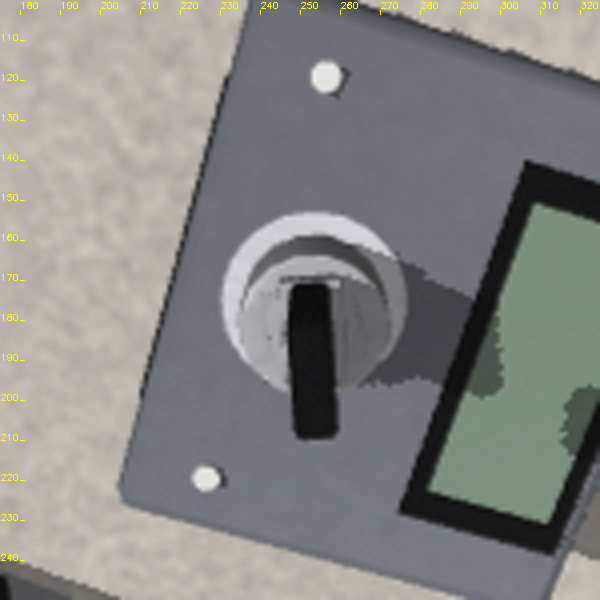

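View pics/t10c.png

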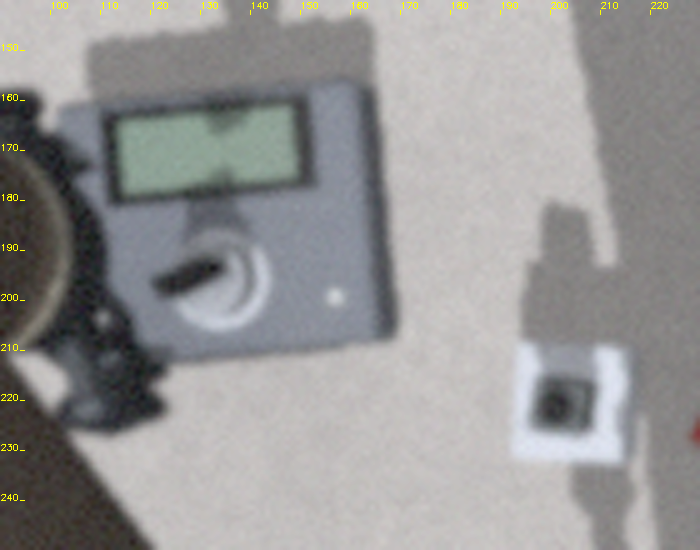

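The key stands in the switch, turned to about 67° (wrist (252,190); top (137,193)), clear of the gripper. Next I go over the probe.

Run:
```python
from h import *
to([.476,.105,.25],np.pi/2)
```

```text
slide [-168.4 -139.8  -14.2] turn [ 0.12  0.11 23.03] | now [0.5389 0.3146 0.2356] [3.1399e+00 2.3000e-03 1.9728e+00] clk 11.55 F [ 0.1  0.5 -1. ] w 0.0853 q [-0.32  0.49 -0.44  1.57  0.23  1.13 -0.41]
```

Call:
{"method": "apply_moves", "body": {
  "increments": [
    {"turn": [0, 0, 5], "slide": [-25, -21, -15], "fingers": 0},
    {"turn": [0, 0, 10], "slide": [-50, -42, -15], "fingers": 0},
    {"turn": [0, 0, 15], "slide": [-80, -66, -15], "fingers": 0},
    {"turn": [0, 0, 20], "slide": [-110, -92, -15], "fingers": 0},
    {"turn": [0, 0, 23], "slide": [-140, -116, -15], "fingers": 0},
    {"turn": [0, 0, 23], "slide": [-168, -140, -15], "fingers": 0},
    {"turn": [0, 0, 23], "slide": [-168, -140, -15], "fingers": 0},
    {"turn": [0, 0, 23], "slide": [-168, -140, -15], "fingers": 0}
  ]
}}

```text
clock: 12.22
position: [0.4749, 0.1027, 0.2501]
tool_rot: [3.141, 0.003, 1.567]
ft_force: [1.1, 1.6, -0.5]
gripper_width: 0.0856
```

Run:
```python
from h import *
snap("wrist","w11")
to([.476,.105,.25],np.pi/2)
```

```text
slide [0.4 0.7 0.3] turn [ 0.09  0.1  -0.05] | now [0.4753 0.1046 0.2503] [3.1401e+00 1.7000e-03 1.5699e+00] clk 12.27 F [-0.1  0.9 -0.2] w 0.0855 q [-0.04  0.24 -0.34  1.89  0.1   1.03 -0.43]
```

View pics/w11.png

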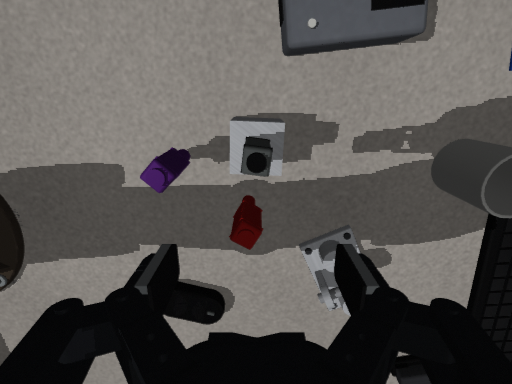

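The probe cap is at (257,162) in the wrist view, with the red look-alike at (246,225) and the purple one at (163,172). I take a second, lower view.

Call:
{"method": "apply_moves", "body": {
  "increments": [
    {"turn": [0, 0, 0], "slide": [0, 0, 20], "fingers": 0},
    {"turn": [0, 0, 0], "slide": [0, 0, 40], "fingers": 0},
    {"turn": [0, 0, 0], "slide": [0, 0, 50], "fingers": 0},
    {"turn": [0, 0, 0], "slide": [0, 0, 50], "fingers": 0},
    {"turn": [0, 0, 0], "slide": [0, 0, 50], "fingers": 0}
  ]
}}

```text
clock: 12.68
position: [0.4752, 0.1055, 0.2]
tool_rot: [-3.142, 0.002, 1.572]
ft_force: [0.4, -0.2, 0.7]
gripper_width: 0.0857
```

Run:
```python
from h import *
snap("wrist","w12")
crop("w11",215,105,300,190,7,"w11c");crop("w12",200,80,310,200,5,"w12c")
```

```text
(no output)
```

View pics/w11c.png

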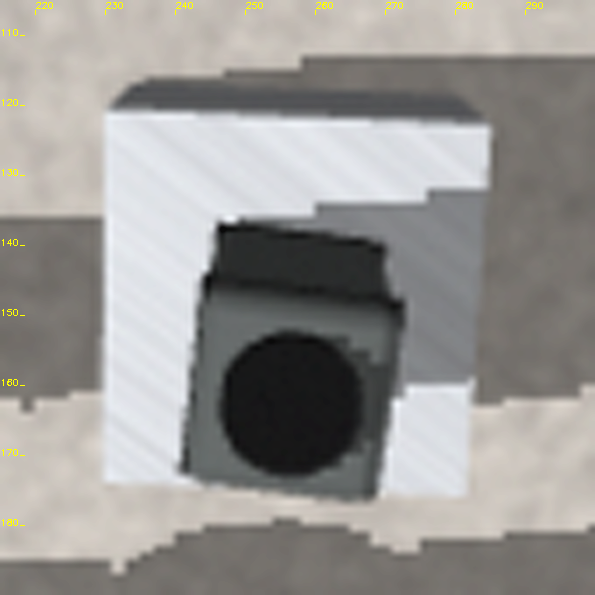

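View pics/w12c.png

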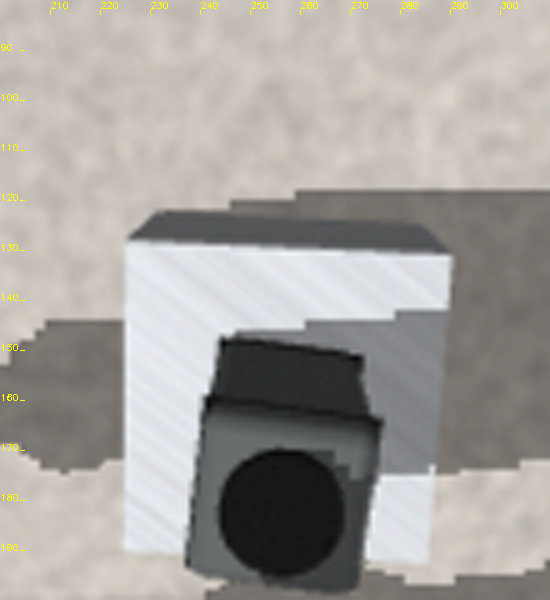

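Run:
```python
from h import *
a=load("w11");b=load("w12")
A=[(244.3,147),(271.7,149.5),(240.5,173),(267.5,176.5),(256.2,162.5)];B=[(240.7,161.5),(275,165),(237,193.5),(270.5,198),(254.5,182.5)]
X=[];Y=[]
for i,(p,q) in enumerate(zip(A,B)):
    z=.128 if i<4 else .132
    P,e=tri([ray(a,*p),ray(b,*q)]);x=onz(a,*p,z);y=onz(b,*q,z);X.append(x);Y.append(y)
    print(np.round(P,4),np.round(e,4),np.round(x,4),np.round(y,4))
for X in(X,Y):
    X=np.array(X)[:4,:2];print("ctr",X.mean(0),"yaws",[np.degrees(np.arctan2(*(v[::-1]))) for v in (X[1]-X[0],X[3]-X[2],X[0]-X[2],X[1]-X[3])],[np.linalg.norm(v) for v in (X[1]-X[0],X[3]-X[2],X[0]-X[2],X[1]-X[3])])
    
st=[(230,121),(284,123),(229.5,174.5),(282,176)]
S=np.array([onz(a,*p,.062) for p in st]);print(S.mean(0),S)
to([.476,.127,.104],np.pi/2)
```

```text
[0.4635 0.1411 0.1095] [0.0004 0.0004] [0.4647 0.1442 0.128 ] [0.4642 0.1454 0.128 ]
[0.4899 0.1388 0.1111] [0. 0.] [0.4889 0.1419 0.128 ] [0.4887 0.1429 0.128 ]
[0.4603 0.1179 0.1184] [0.0001 0.0001] [0.4608 0.1205 0.128 ] [0.461  0.1212 0.128 ]
[0.486  0.1153 0.1216] [0.0003 0.0003] [0.4854 0.1171 0.128 ] [0.4859 0.1177 0.128 ]
[0.4746 0.1318 0.1349] [0.0005 0.0005] [0.4751 0.1311 0.132 ] [0.474 0.131 0.132]
ctr [0.47495211 0.13091493] yaws [np.float64(-5.44221963082588), np.float64(-7.868870867263302), np.float64(80.70720185103549), np.float64(82.01845544831117)] [np.float64(0.024343638895262518), np.float64(0.02487012413622431), np.float64(0.024049500560738388), np.float64(0.025072841781531144)]
ctr [0.47496456 0.13179594] yaws [np.float64(-5.908153264722271), np.float64(-8.087105879576672), np.float64(82.53206097613665), np.float64(83.69097917060687)] [np.float64(0.02460966815160633), np.float64(0.025113937366327662), np.float64(0.024364182705895365), np.float64(0.025310624692947672)]
[0.47536416 0.1299557  0.062     ] [[0.44667637 0.16129295 0.062     ]
 [0.50567819 0.1589534  0.062     ]
 [0.44400235 0.10080802 0.062     ]
 [0.50509972 0.09876844 0.062     ]]
slide [21.7  0.2 96.6] turn [0.08 0.07 0.02] | now [0.4757 0.1055 0.2007] [3.1402e+00 1.3000e-03 1.5711e+00] clk 12.73 F [-0.5 -0.1  0.4] w 0.0853 q [-0.05  0.3  -0.34  1.95  0.13  0.91 -0.46]
```

The probe axis is at about (0.475, 0.131), yaw about −7.5°, cap top z about 0.132. I descend around it.

Call:
{"method": "apply_moves", "body": {
  "increments": [
    {"turn": [0, 0, 4], "slide": [12, -0.5, 0], "fingers": 0.35},
    {"turn": [0.1, 0.1, 7.5], "slide": [25.3, -0.7, 5], "fingers": 0.35},
    {"turn": [0.1, 0.1, 7.5], "slide": [25.3, -0.7, 20], "fingers": 0.35},
    {"turn": [0.1, 0.1, 7.5], "slide": [25.3, -0.7, 35], "fingers": 0.35},
    {"turn": [0.1, 0.1, 7.5], "slide": [25.3, -0.7, 40], "fingers": 0.35},
    {"turn": [0.1, 0.1, 7.5], "slide": [25.3, -0.7, 40], "fingers": 0.35}
  ]
}}

```text
clock: 13.23
position: [0.4748, 0.1308, 0.1604]
tool_rot: [-3.14, -0.0, 1.441]
ft_force: [-1.1, -0.2, -0.0]
gripper_width: 0.0554
```

Run:
```python
from h import *
snap("wrist","w13")
to([.475,.1308,.106],np.radians(82.5))
```

```text
slide [-0.1 -0.2 55.1] turn [-0.02 -0.03  0.03] | now [0.4752 0.1309 0.1611] [-3.1413e+00 -6.0000e-04  1.4404e+00] clk 13.28 F [ 0.8 -0.1  0.1] w 0.0555 q [-0.13  0.36 -0.31  1.99  0.15  0.82 -0.65]
```

View pics/w13.png

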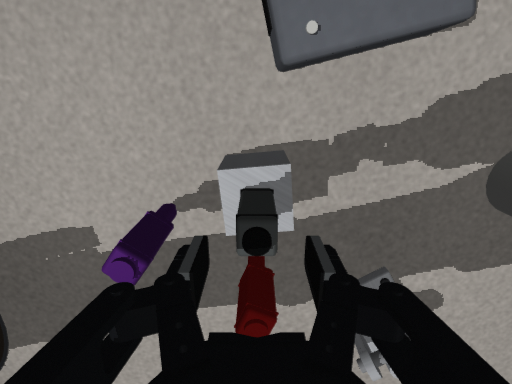

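The probe is centred between the jaws, with sides parallel. I descend and close.

Call:
{"method": "apply_moves", "body": {
  "increments": [
    {"turn": [0, 0, 0], "slide": [0, 0, 12], "fingers": 0.35},
    {"turn": [0, 0, 0], "slide": [0, 0, 25], "fingers": 0.35},
    {"turn": [0, 0, 0], "slide": [0, 0, 38], "fingers": 0.35},
    {"turn": [0, 0, 0], "slide": [0, 0, 50], "fingers": 0.35},
    {"turn": [0, 0, 0], "slide": [0, 0, 55], "fingers": 0.35},
    {"turn": [0, 0, 0], "slide": [0, 0, 55], "fingers": 0.35},
    {"turn": [0, 0, 0], "slide": [0, 0, 55], "fingers": 0.35}
  ]
}}

```text
clock: 13.87
position: [0.4757, 0.1311, 0.1069]
tool_rot: [3.141, -0.001, 1.44]
ft_force: [-0.7, -0.4, 0.3]
gripper_width: 0.0554
```

Call:
{"method": "apply_moves", "body": {
  "increments": [
    {"turn": [0, 0, 0], "slide": [0, 0, 0], "fingers": 1},
    {"turn": [0, 0, 0], "slide": [0, 0, 0], "fingers": 1},
    {"turn": [0, 0, 0], "slide": [0, 0, 0], "fingers": 1},
    {"turn": [0, 0, 0], "slide": [0, 0, 0], "fingers": 1},
    {"turn": [0, 0, 0], "slide": [0, 0, 0], "fingers": 1},
    {"turn": [0, 0, 0], "slide": [0, 0, 0], "fingers": 1}
  ]
}}

```text
clock: 14.37
position: [0.4762, 0.1313, 0.1078]
tool_rot: [3.14, -0.002, 1.44]
ft_force: [-1.5, -1.1, 5.9]
gripper_width: 0.0253
```

Run:
```python
from h import *
snap("wrist","w14")
to([.475,.1308,.106],np.radians(82.5))
```

```text
slide [-0.7 -1.2  1.8] turn [ 0.1  -0.09  0.02] | now [0.4762 0.1313 0.1078] [ 3.1398e+00 -1.5000e-03  1.4403e+00] clk 14.42 F [-1.8 -0.3  5.3] w 0.0258 q [-0.15  0.43 -0.29  2.04  0.19  0.7  -0.69]
```

View pics/w14.png

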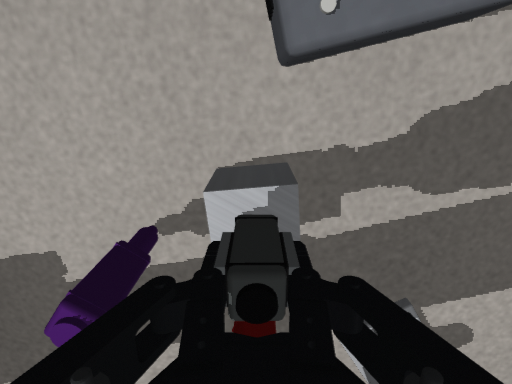

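Gripped at 25.5 mm opening. I lift straight up.

Call:
{"method": "apply_moves", "body": {
  "increments": [
    {"turn": [0.1, -0.1, 0], "slide": [0, 0, -10], "fingers": 1},
    {"turn": [0.1, -0.1, 0], "slide": [0, 0, -25], "fingers": 1},
    {"turn": [0.1, -0.1, 0], "slide": [0, 0, -45], "fingers": 1},
    {"turn": [0.1, -0.1, 0], "slide": [0, 0, -65], "fingers": 1},
    {"turn": [0.1, -0.1, 0], "slide": [0, 0, -85], "fingers": 1},
    {"turn": [0.1, -0.1, 0], "slide": [0, 0, -110], "fingers": 1},
    {"turn": [0.1, -0.1, 0], "slide": [0, 0, -130], "fingers": 1},
    {"turn": [0.1, -0.1, 0], "slide": [0, 0, -130], "fingers": 1}
  ]
}}

```text
clock: 15.08
position: [0.4777, 0.132, 0.2419]
tool_rot: [3.136, -0.002, 1.44]
ft_force: [0.5, 0.6, -1.4]
gripper_width: 0.0258
```

Run:
```python
from h import *
snap("wrist","w15")
to([.61,-.15,.24],np.radians(82.5))
p,e=tri([ray(load("top0"),292.5,167),ray(load("scene0"),215,197),ray(load("w1"),448,222)]);print(p,e,onz(load("w1"),448,222,.042))
```

```text
slide [-2.618e+02  1.686e+02  1.000e-01] turn [ 0.23 -0.08  0.01] | now [0.477  0.1315 0.2398] [ 3.1376e+00 -1.4000e-03  1.4401e+00] clk 15.13 F [-0.7 -0.9 -1.7] w 0.0253 q [-0.11  0.26 -0.33  1.89  0.1   1.   -0.61]
[ 0.61931031 -0.10290806  0.04095216] [np.float64(0.0023588725161927276), np.float64(0.001607695594073122), np.float64(0.0009392647076785508)] [ 0.61913088 -0.10472414  0.042     ]
```

View pics/w15.png

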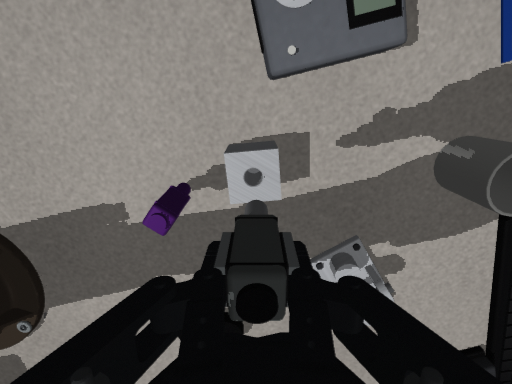

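The probe is out: the stand's hole is empty at (254,177) and the nose is visible at (255,207). I move towards the bracket.

Call:
{"method": "apply_moves", "body": {
  "increments": [
    {"turn": [0.2, 0, 0], "slide": [-20, 13, 0], "fingers": 1},
    {"turn": [0.2, 0, 0], "slide": [-50, 32, 0], "fingers": 1},
    {"turn": [0.2, 0, 0], "slide": [-80, 52, 0], "fingers": 1},
    {"turn": [0.2, 0, 0], "slide": [-110, 71, 0], "fingers": 1},
    {"turn": [0.2, 0, 0], "slide": [-140, 90, 0], "fingers": 1},
    {"turn": [0.2, 0, 0], "slide": [-170, 110, 0], "fingers": 1},
    {"turn": [0.2, 0, 0], "slide": [-200, 129, 0], "fingers": 1},
    {"turn": [0.2, 0, 0], "slide": [-230, 148, 0], "fingers": 1}
  ]
}}

```text
clock: 15.8
position: [0.5935, -0.1175, 0.2386]
tool_rot: [-3.14, -0.001, 1.44]
ft_force: [0.2, -0.2, -2.0]
gripper_width: 0.0251
```

Call:
{"method": "apply_moves", "body": {
  "increments": [
    {"turn": [0, 0, 0], "slide": [-15, 10, 10], "fingers": 1},
    {"turn": [0, 0, 0], "slide": [-30, 20, 20], "fingers": 1},
    {"turn": [0, 0, 0], "slide": [-32, 20, 30], "fingers": 1},
    {"turn": [0, 0, 0], "slide": [-32, 20, 30], "fingers": 1},
    {"turn": [0, 0, 0], "slide": [-32, 20, 30], "fingers": 1}
  ]
}}

```text
clock: 16.22
position: [0.608, -0.1508, 0.207]
tool_rot: [-3.137, -0.002, 1.441]
ft_force: [0.9, 1.4, -0.8]
gripper_width: 0.0252
```

Run:
```python
from h import *
snap("wrist","w16")
to([.61,-.15,.21],np.radians(82.5))
```

```text
slide [ 0.5  1.3 -2. ] turn [-0.18 -0.12  0.1 ] | now [ 0.6086 -0.1503  0.208 ] [-3.1385e+00 -2.1000e-03  1.4416e+00] clk 16.27 F [-0.7  0.6 -1.6] w 0.0258 q [ 0.29  0.49 -0.19  1.61  0.1   1.05 -0.06]
```

View pics/w16.png

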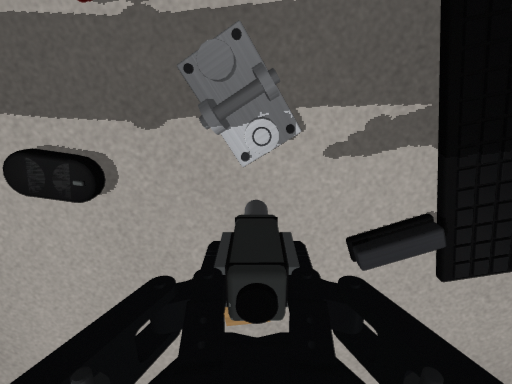

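The ring is at (261,136) and the nose at (256,207). I take a second, closer view.

Call:
{"method": "apply_moves", "body": {
  "increments": [
    {"turn": [-0.1, -0.1, 0], "slide": [5, 1, 15], "fingers": 1},
    {"turn": [-0.2, -0.1, 0], "slide": [10, 1, 30], "fingers": 1},
    {"turn": [-0.2, -0.1, 0], "slide": [10, 1, 38], "fingers": 1},
    {"turn": [-0.2, -0.1, 0], "slide": [10, 1, 38], "fingers": 1},
    {"turn": [-0.2, -0.1, 0], "slide": [10, 1, 38], "fingers": 1},
    {"turn": [-0.2, -0.1, 0], "slide": [10, 1, 38], "fingers": 1}
  ]
}}

```text
clock: 16.77
position: [0.6113, -0.1406, 0.1711]
tool_rot: [3.14, -0.0, 1.442]
ft_force: [0.0, -0.5, -1.3]
gripper_width: 0.0257
```

Run:
```python
from h import *
snap("wrist","w17");snap("scene","s17")
to([.61,-.15,.21],np.radians(82.5))
crop("w16",225,100,300,230,5,"w16c");crop("w17",215,90,315,230,5,"w17c");crop("s17",150,110,270,230,5,"s17c")
```

```text
slide [ -9.3  -0.  -38.9] turn [ 0.12 -0.01  0.08] | now [ 0.6113 -0.1408  0.1711] [ 3.1395e+00 -1.0000e-04  1.4413e+00] clk 16.87 F [ 0.1 -0.2 -1.2] w 0.0251 q [ 0.27  0.52 -0.19  1.66  0.11  0.97 -0.09]
```

View pics/w16c.png

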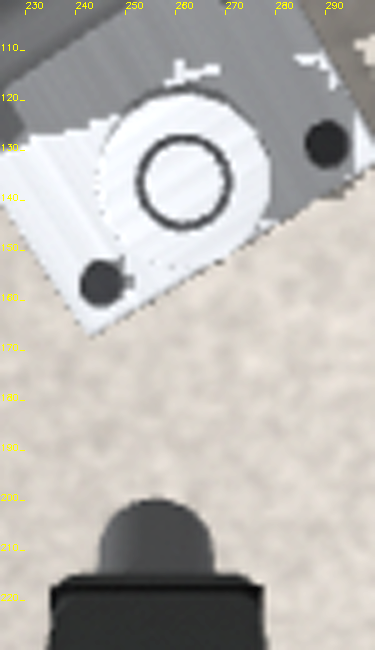

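View pics/w17c.png

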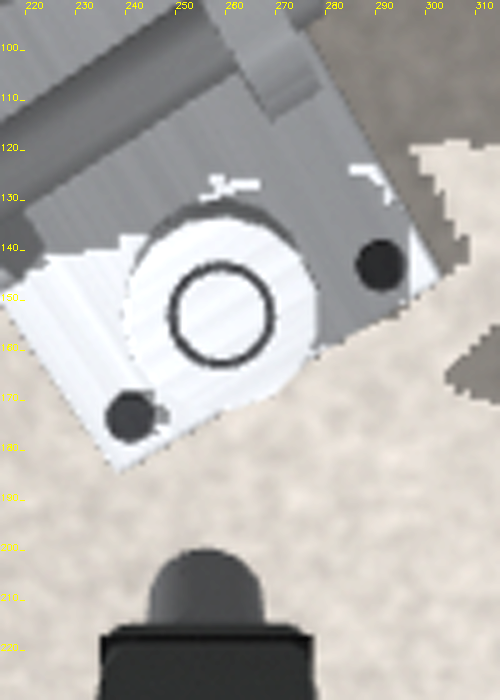

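View pics/s17c.png

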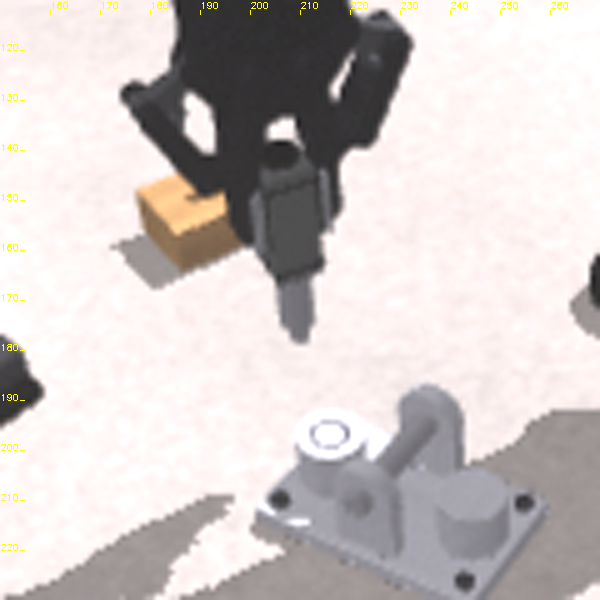

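Run:
```python
from h import *
a=load("w16");b=load("w17")
p,e=tri([ray(a,261.3,136.8),ray(b,258.9,154)]);print("ring",p,e,onz(a,261.3,136.8,.042),onz(b,258.9,154,.042))
s=load("s17");pos=b["pos"]
t=np.array([.0005*0,0,0]);Rt=R.from_euler('xyz',b["rot"]).as_matrix()
for z in (.0958,.0808,.0458,-.0202,-.0242): print(z,proj(s,pos+Rt@np.array([-.0005,0,z])))
T=np.array(b["tool_from_camera"]);K=np.array(b["intrinsics"])
def tool(u,v,z):
    r=T[:3,:3]@np.linalg.solve(K,[u,v,1]);o=T[:3,3];return np.round(o+r*(z-o[2])/r[2],4)
print("bar low front",tool(235.2,217,.0458),tool(277.5,217,.0458))
print("barrel",tool(244.3,208,.075),tool(266.9,208,.075), tool(255.5,200,.0808))
im=b["img"]
g=im[:,:,:].astype(int).sum(2)
for v in(206,209,212,222,228): print(v,g[v,230:284].tolist())
g=s["img"].astype(int).sum(2)
for v in range(128,184,6): print(v,g[v,196:220].tolist())
```

```text
ring [ 0.61840022 -0.10510113  0.05190696] [np.float64(9.437135571996269e-05), np.float64(9.437135571976004e-05)] [ 0.618264   -0.10639096  0.042     ] [ 0.61835104 -0.10705567  0.042     ]
0.0958 [209.23711961 177.88334262]
0.0808 [208.75307522 173.50889133]
0.0458 [207.57824488 162.89160458]
-0.0202 [205.17291445 141.15392715]
-0.0242 [205.01844523 139.75794338]
bar low front [ 0.0086 -0.0138  0.0458] [0.0086 0.0141 0.0458]
barrel [ 0.003  -0.0091  0.075 ] [0.003  0.0082 0.075 ] [ 0.0074 -0.0005  0.0808]
206 [432, 424, 415, 410, 417, 419, 423, 425, 418, 412, 394, 398, 406, 415, 418, 351, 216, 203, 186, 175, 164, 155, 146, 139, 138, 138, 138, 140, 138, 137, 138, 135, 138, 142, 146, 152, 216, 427, 434, 437, 442, 440, 440, 440, 440, 444, 449, 449, 445, 436, 436, 439, 443, 445]
209 [423, 418, 411, 414, 422, 435, 445, 447, 447, 439, 429, 431, 438, 439, 373, 216, 216, 199, 185, 172, 160, 155, 148, 139, 137, 136, 138, 138, 138, 138, 139, 136, 136, 140, 144, 150, 178, 310, 424, 425, 422, 427, 441, 446, 455, 450, 446, 442, 448, 450, 454, 450, 446, 442]
212 [437, 433, 427, 432, 437, 440, 434
[... 1184 characters left out ...]
 152, 151, 151, 150, 150, 153, 149, 148, 131, 150, 204, 143, 197, 434, 517]
158 [195, 192, 161, 117, 142, 224, 204, 145, 136, 150, 151, 150, 151, 152, 151, 149, 149, 175, 343, 519, 521, 522, 519, 516]
164 [504, 505, 504, 502, 498, 488, 480, 350, 198, 144, 143, 128, 121, 124, 130, 162, 184, 282, 385, 515, 512, 507, 511, 512]
170 [511, 505, 503, 509, 506, 508, 514, 515, 500, 373, 248, 240, 228, 226, 223, 224, 294, 505, 502, 508, 509, 511, 502, 497]
176 [508, 511, 506, 506, 504, 503, 505, 504, 505, 503, 497, 436, 249, 230, 229, 268, 507, 501, 508, 507, 508, 509, 516, 517]
182 [515, 507, 490, 490, 503, 509, 515, 515, 507, 499, 500, 500, 501, 503, 508, 512, 513, 508, 506, 507, 505, 498, 494, 494]
```

Run:
```python
from h import *
crop("s17",190,125,225,185,10,"s17d")
```

```text
(no output)
```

View pics/s17d.png

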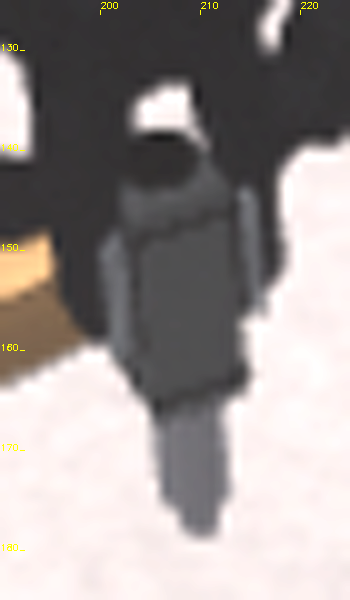

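The scene view puts the nose at (209.5,178.5), as predicted for an upright probe, so it is held straight. The ring's x agrees across views, but its y scatters (−0.102 to −0.107) along the wrist camera's pitch direction. I'll turn the wrist 90° so that y is measured across the camera instead.

Run:
```python
from h import *
print("scene ring", onz(load("s17"),216,197,.042), "top",onz(load("top0"),292.5,167,.042))
to([.66,-.105,.19],np.pi)
```

```text
scene ring [ 0.61825839 -0.10228941  0.042     ] top [ 0.61787485 -0.10083322  0.042     ]
slide [ 41.8  43.7 -18.8] turn [ 9.000e-02  1.000e-01 -9.742e+01] | now [ 0.6113 -0.1408  0.1711] [ 3.1395e+00 -1.0000e-04  1.4413e+00] clk 16.87 F [ 0.1 -0.2 -1.2] w 0.0251 q [ 0.27  0.52 -0.19  1.66  0.11  0.97 -0.09]
```

Call:
{"method": "apply_moves", "body": {
  "increments": [
    {"turn": [0, 0, -5], "slide": [0, 5, -15], "fingers": 1},
    {"turn": [0, 0, -12], "slide": [5, 10, -20], "fingers": 1},
    {"turn": [0, 0, -19], "slide": [15, 20, -20], "fingers": 1},
    {"turn": [0, 0, -26], "slide": [25, 30, -20], "fingers": 1},
    {"turn": [0, 0, -33], "slide": [35, 40, -20], "fingers": 1},
    {"turn": [0, 0, -40], "slide": [42, 44, -20], "fingers": 1},
    {"turn": [0, 0, -47], "slide": [42, 44, -20], "fingers": 1},
    {"turn": [0, 0, -54], "slide": [42, 44, -20], "fingers": 1}
  ]
}}

```text
clock: 17.53
position: [0.661, -0.1043, 0.1918]
tool_rot: [3.139, 0.002, 2.39]
ft_force: [0.0, -0.4, -1.3]
gripper_width: 0.0254
```

Call:
{"method": "apply_moves", "body": {
  "increments": [
    {"turn": [0, 0, -7], "slide": [0, 0, 0], "fingers": 1},
    {"turn": [0, 0, -14], "slide": [0, 0, 0], "fingers": 1},
    {"turn": [0, 0, -21], "slide": [0, 0, 0], "fingers": 1},
    {"turn": [0, 0, -28], "slide": [0, 0, 0], "fingers": 1},
    {"turn": [0, 0, -35], "slide": [0, 0, 0], "fingers": 1},
    {"turn": [0, 0, -42], "slide": [0, 0, 0], "fingers": 1},
    {"turn": [0, 0, -43], "slide": [0, 0, 0], "fingers": 1},
    {"turn": [0, 0, -43], "slide": [0, 0, 0], "fingers": 1}
  ]
}}

```text
clock: 18.2
position: [0.6611, -0.1048, 0.1922]
tool_rot: [3.142, 0.004, 3.138]
ft_force: [0.1, -1.0, -2.0]
gripper_width: 0.0256
```

Run:
```python
from h import *
snap("wrist","w18")
to([.66,-.105,.19],np.pi)
crop("w18",200,80,330,230,5,"w18c")
```

```text
slide [ 1.1 -0.3  2.1] turn [-0.   0.2 -0.3] | now [ 0.6611 -0.1047  0.1921] [-3.1416  0.0036  3.1364] clk 18.25 F [-0.7  0.2 -1.6] w 0.0255 q [ 0.44  0.63 -0.59  1.5   0.38  1.12  1.34]
```

View pics/w18c.png

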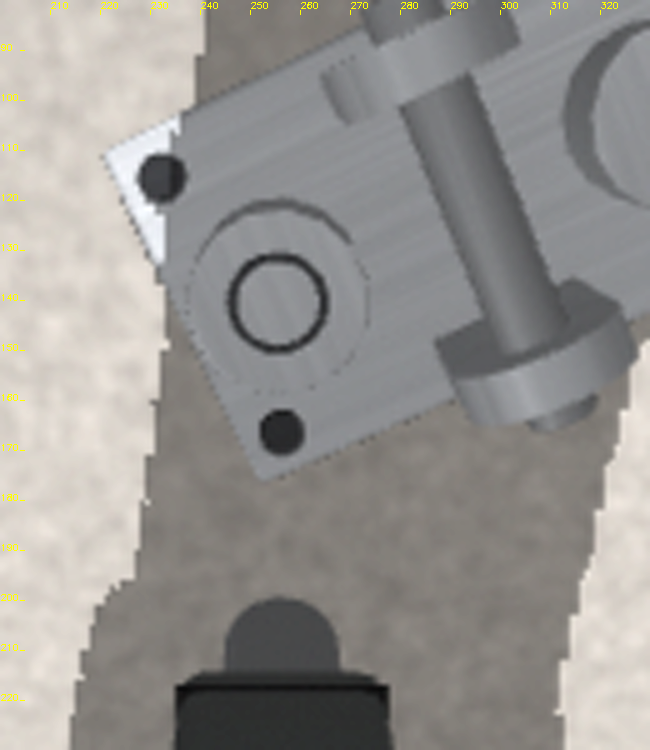

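Run:
```python
from h import *
c=load("w18")
print(onz(c,254.7,141,.042),onz(c,254.7,141,.045))
p,e=tri([ray(c,254.7,141),ray(load("w16"),261.3,136.8),ray(load("w17"),258.9,154),ray(load("s17"),216,197)]);print(p,e)
to([.6185,-.1045,.1578],np.pi)
```

```text
[ 0.61933414 -0.10581243  0.042     ] [ 0.61887644 -0.10579509  0.045     ]
[ 0.61828324 -0.10622312  0.03952874] [np.float64(0.0014665268901198276), np.float64(0.0004899505066247083), np.float64(0.0012923597475159524), np.float64(0.002018572579973611)]
slide [42.7 -0.  34.2] turn [-0.   0.2 -0.3] | now [ 0.6611 -0.1047  0.1921] [-3.1416  0.0036  3.1364] clk 18.25 F [-0.7  0.2 -1.6] w 0.0255 q [ 0.44  0.63 -0.59  1.5   0.38  1.12  1.34]
```

Relative wrist measurements give TCP target (0.618, −0.105). I hover about 12 mm above the ring and check.

Call:
{"method": "apply_moves", "body": {
  "increments": [
    {"turn": [0, 0.1, 0], "slide": [15, 0, 5], "fingers": 1},
    {"turn": [0, 0.2, 0], "slide": [30, 0, 12], "fingers": 1},
    {"turn": [0, 0.2, 0], "slide": [43, -0.3, 20], "fingers": 1},
    {"turn": [0, 0.2, 0], "slide": [43, -0.3, 30], "fingers": 1},
    {"turn": [0, 0.2, 0], "slide": [43, -0.3, 41], "fingers": 1},
    {"turn": [0, 0.2, 0], "slide": [43, -0.3, 44], "fingers": 1},
    {"turn": [0, 0.2, 0], "slide": [43, -0.3, 44], "fingers": 1},
    {"turn": [0, 0.2, 0], "slide": [43, -0.3, 44], "fingers": 1}
  ]
}}

```text
clock: 18.92
position: [0.6189, -0.1046, 0.1479]
tool_rot: [3.141, 0.0, 3.136]
ft_force: [0.0, -0.3, -1.8]
gripper_width: 0.0254
```

Run:
```python
from h import *
snap("wrist","w19");s=snap("scene","s19");snap("top","t19")
to([.618,-.105,.1378],np.pi)
Rt=R.from_euler('xyz',s["rot"]).as_matrix()
print([proj(s,s["pos"]+Rt@np.array([-.0005,0,z])) for z in(.0958,.0808,.0458)],proj(s,[.6182,-.105,.042]))
crop("w19",190,100,320,240,4,"w19c");crop("s19",180,125,260,225,7,"s19c");crop("t19",240,120,340,210,6,"t19c")
```

```text
slide [ 0.9 -0.4 10.6] turn [ 0.01  0.06 -0.31] | now [ 0.6189 -0.1046  0.1484] [3.1414e+00 1.0000e-03 3.1363e+00] clk 19.07 F [-0.6  0.1 -1.4] w 0.0254 q [ 0.47  0.62 -0.59  1.65  0.39  0.99  1.31]
[array([214.80997127, 193.85009337]), array([214.38092619, 189.63065164]), array([213.33924451, 179.38623814])] [215.45135108 196.37152171]
```

View pics/w19c.png

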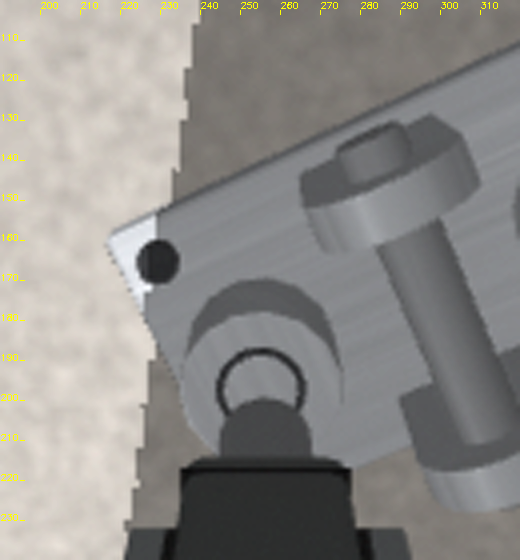

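View pics/s19c.png

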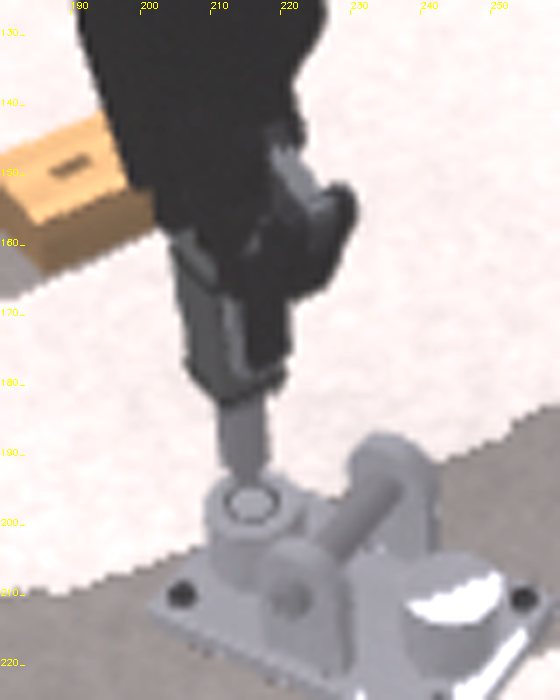

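View pics/t19c.png

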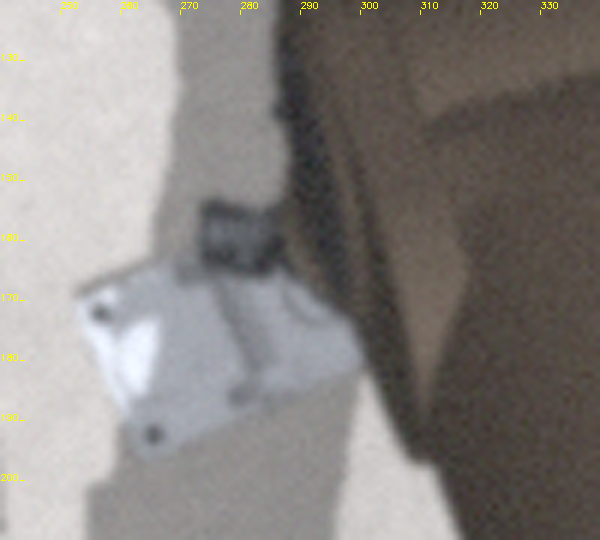

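Run:
```python
from h import *
def ell(n,u0,v0,r=16):
    d=load(n);g=cv2.cvtColor(d["img"],cv2.COLOR_RGB2GRAY);x0,y0=u0-r,v0-r
    w=cv2.resize(g[y0:y0+2*r,x0:x0+2*r],None,fx=8,fy=8,interpolation=cv2.INTER_CUBIC)
    b=cv2.adaptiveThreshold(w,255,cv2.ADAPTIVE_THRESH_MEAN_C,cv2.THRESH_BINARY_INV,101,15)
    cs,_=cv2.findContours(b,cv2.RETR_LIST,cv2.CHAIN_APPROX_NONE);best=[]
    for c in cs:
        if len(c)>150:
            (cx,cy),ax,an=cv2.fitEllipse(c)
            if 110<ax[0]<200 and 110<ax[1]<200: best.append((cx,cy,ax[0],ax[1],len(c)))
    E=np.array(best);
    u=x0+(E[:,0].mean()+.5)/8-.5;v=y0+(E[:,1].mean()+.5)/8-.5
    print(n,np.round(E,1).tolist(),u,v);return d,u,v
rs=[]
for n,u,v in(("w16",261,137),("w17",259,153),("w18",255,141)):
    d,a,b=ell(n,u,v);rs.append(ray(d,a,b));print(np.round(onz(d,a,b,.042),4))
print(tri(rs))
# barrel centre u in w18 & w19
for n in("w16","w17","w18","w19"):
    d=load(n);g=cv2.cvtColor(d["img"],cv2.COLOR_RGB2GRAY).astype(float)
    for v in(209,211):
        row=g[v,235:280];dd=np.diff(row);print(n,v,235.5+np.argmin(dd[:22]),235.5+22+np.argmax(dd[22:]))
```

```text
w16 [[133.9, 123.4, 122.8, 123.3, 355.0], [133.8, 123.6, 158.2, 158.8, 451.0]] 261.2958650588989 135.99772024154663
[ 0.6184 -0.1056  0.042 ]
w17 [[130.1, 128.5, 137.2, 138.6, 392.0], [129.5, 128.1, 175.4, 176.1, 505.0]] 258.7925567626953 152.59861373901367
[ 0.6184 -0.1058  0.042 ]
w18 [[132.5, 125.0, 130.3, 131.7, 374.0], [132.3, 124.5, 163.6, 164.4, 465.0]] 255.11240482330322 140.1552448272705
[ 0.6185 -0.1054  0.042 ]
(array([ 0.61837327, -0.10543872,  0.04331261]), [np.float64(2.77716657913267e-05), np.float64(9.178145564811849e-05), np.float64(6.85292382548328e-05)])
w16 209 244.5 266.5
w16 211 244.5 267.5
w17 209 244.5 266.5
w17 211 244.5 267.5
w18 209 244.5 267.5
w18 211 244.5 267.5
w19 209 244.5 267.5
w19 211 244.5 267.5
```

The ellipse fits agree within 0.1 mm: ring at (0.6184, −0.1054, 0.043). I correct laterally and press down to about half travel.

Call:
{"method": "apply_moves", "body": {
  "increments": [
    {"turn": [0, 0, 0], "slide": [0.9, -0.6, 3], "fingers": 1},
    {"turn": [0, 0, 0], "slide": [0.9, -0.6, 6], "fingers": 1},
    {"turn": [0, 0, 0], "slide": [0.9, -0.6, 8], "fingers": 1},
    {"turn": [0, 0, 0], "slide": [0.9, -0.6, 8], "fingers": 1},
    {"turn": [0, 0, 0], "slide": [0.9, -0.6, 8], "fingers": 1}
  ]
}}

```text
clock: 19.48
position: [0.6179, -0.1052, 0.1402]
tool_rot: [3.141, 0.001, 3.136]
ft_force: [-0.2, 0.9, -1.3]
gripper_width: 0.0252
```

Run:
```python
from h import *
to([.618,-.1052,.1328],np.pi)
```

```text
slide [-0.1  0.   7.4] turn [ 0.01  0.04 -0.3 ] | now [ 0.6179 -0.1052  0.1402] [3.1414e+00 7.0000e-04 3.1363e+00] clk 19.48 F [-0.2  0.9 -1.3] w 0.0252 q [ 0.47  0.62 -0.59  1.66  0.4   0.98  1.31]
```

Call:
{"method": "apply_moves", "body": {
  "increments": [
    {"turn": [0, 0, 0], "slide": [-0.1, 0, 2], "fingers": 1},
    {"turn": [0, 0, 0], "slide": [-0.1, 0, 4], "fingers": 1},
    {"turn": [0, 0, 0], "slide": [-0.1, 0, 6], "fingers": 1},
    {"turn": [0, 0, 0], "slide": [-0.1, 0, 7.4], "fingers": 1},
    {"turn": [0, 0, 0], "slide": [-0.1, 0, 7.4], "fingers": 1},
    {"turn": [0, 0, 0], "slide": [-0.1, 0, 7.4], "fingers": 1},
    {"turn": [0, 0, 0], "slide": [-0.1, 0, 7.4], "fingers": 1},
    {"turn": [0, 0, 0], "slide": [-0.1, 0, 7.4], "fingers": 1}
  ]
}}

```text
clock: 20.15
position: [0.6182, -0.1052, 0.1331]
tool_rot: [3.141, 0.001, 3.136]
ft_force: [-0.9, 0.4, 1.9]
gripper_width: 0.0252
```

Run:
```python
from h import *
from workcell import sensors
F=[]
for i in range(6):
    snap("wrist",f"w20_{i}");o=sensors.observe();F.append([*o["ft_force"],o["position"][2]])
F=np.array(F);print(F.round(2),F.mean(0))
to([.618,-.1052,.1328],np.pi)
snap("scene","s20");crop("s20",180,125,260,225,7,"s20c");crop("w20_5",190,100,320,240,4,"w20c")
```

```text
[[ 0.35  0.7   2.09  0.13]
 [-0.35 -0.38  2.69  0.13]
 [ 0.3  -0.38  2.18  0.13]
 [ 0.96  0.1   1.98  0.13]
 [ 0.65 -0.82  1.3   0.13]
 [ 1.04  0.35  2.44  0.13]] [ 0.4937713  -0.07014041  2.1137708   0.13300394]
slide [0.1 0.  0.1] turn [ 0.01  0.06 -0.3 ] | now [ 0.6181 -0.1052  0.1329] [3.1414e+00 1.0000e-03 3.1363e+00] clk 20.45 F [1.  0.4 2.4] w 0.0254 q [ 0.47  0.63 -0.58  1.67  0.41  0.97  1.3 ]
```

View pics/s20c.png

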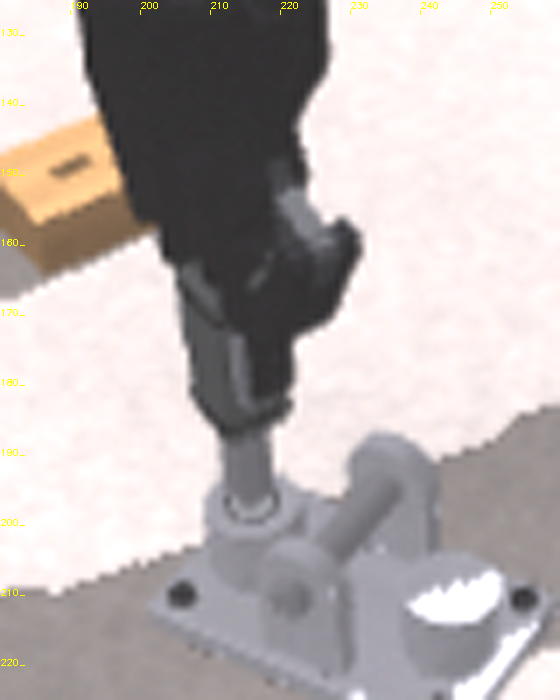

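View pics/w20c.png

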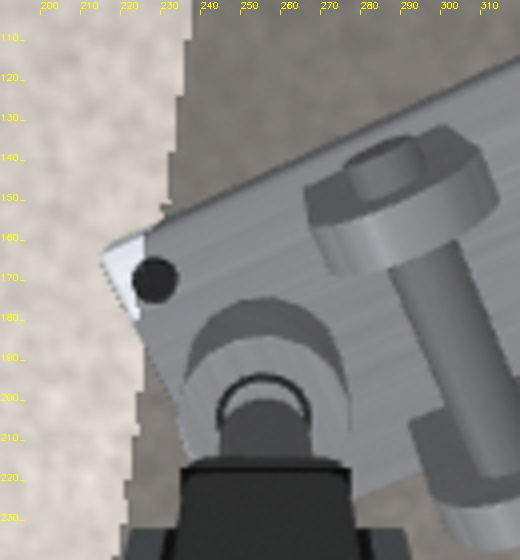

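Run:
```python
from h import *
crop("s20",180,190,420,370,3,"s20k")
```

```text
(no output)
```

View pics/s20k.png

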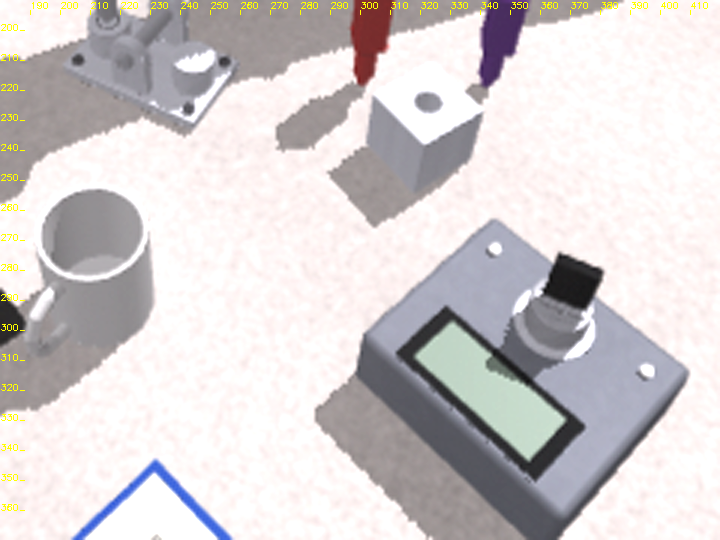

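The key is seated and turned at about (369,283), the stand is empty, and the mug has not moved. The nose is inside the ring with about 3.7 N of spring force, so I hand in.

Run:
```python
from workcell import finish_job
print(finish_job())
```

```text
the job is handed in; nothing more can be done
None
```

I switched the unit on and handed the job in at about 20.5 s of the 67 s allowed. The arm is still holding the probe upright on the ringed boss.

- **Key:** It went fully in with the collar seated at the predicted height, under about 15 N. I turned it clockwise about 71°, until the torque rose from about 0.07 to 0.38 N m, which I took as the stop. I unwound about 2° and let go. Pictures afterwards show it still in and turned. The switch angle itself can't be read.
- **Probe:** I lifted it straight out of its stand. The last pictures show the nose inside the ring, and the tool is vertical to within about 0.1°. The net force is about 3.7 N, which is 4.6–4.8 mm of the 10 mm travel.
- **Ring position:** The first readings disagreed by up to 5 mm in y. Ellipse fits in three wrist pictures then agreed to within 0.1 mm, and I used those. The scene camera alone still put the ring about 3 mm off in y, but its picture of the nose against the ring looks right.
- **Other objects:** The mug was unmoved in the last scene picture. I did not re-measure the mouse or stapler, but the arm did not go near either.

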